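Press the plugs into the gnawing logs and rack them

TASK

Each pine gnawing log on the bench has a cork plug standing out of both ends: drive every plug fully home, well inside its bore, with the stud on the bent bracket, turning the log end for end between the two presses. Then lay each finished log across both bearers of the wooden rack, side by side, level, square to the bearers and centred over them, and leave it lying there; do not shove the other things about.

Things in the scene. Friction and masses are not known exactly. Their poses are not given: they have to be found in the camera images.
- log_a: Square pine gnawing log, 160 mm long (own x axis), 40 x 40 mm, about 0.16 kg; origin at its very centre (20 mm above the bench as it lies). All logs are alike; one may be absent. Each end has a central 24 mm square bore, 26 mm deep, holding a sliding round cork plug, 22 mm across, at first 2 to 10 mm proud. Starts on the left with its long axis roughly along world y.
- plug_a1 (a joint): How far the cork plug in the +x end of log_a is from home, m: 0 = fully home (a hard stop, outer face 10 mm inside the log's end), 0.010 = flush with the end, 0.012 to 0.020 at the start. Slides stiffly (about 6 N) and stays where left.
- plug_a2 (a joint): How far the cork plug in the -x end of log_a is from home, m: 0 = fully home (a hard stop, outer face 10 mm inside the log's end), 0.010 = flush with the end, 0.012 to 0.020 at the start. Slides stiffly (about 6 N) and stays where left.
- log_b: Square pine gnawing log, 160 mm long (own x axis), 40 x 40 mm, about 0.16 kg; origin at its very centre (20 mm above the bench as it lies). All logs are alike; one may be absent. Each end has a central 24 mm square bore, 26 mm deep, holding a sliding round cork plug, 22 mm across, at first 2 to 10 mm proud. Starts on the left with its long axis roughly along world y.
- plug_b1 (a joint): How far the cork plug in the +x end of log_b is from home, m: 0 = fully home (a hard stop, outer face 10 mm inside the log's end), 0.010 = flush with the end, 0.012 to 0.020 at the start. Slides stiffly (about 6 N) and stays where left.
- plug_b2 (a joint): How far the cork plug in the -x end of log_b is from home, m: 0 = fully home (a hard stop, outer face 10 mm inside the log's end), 0.010 = flush with the end, 0.012 to 0.020 at the start. Slides stiffly (about 6 N) and stays where left.
- log_c: Square pine gnawing log, 160 mm long (own x axis), 40 x 40 mm, about 0.16 kg; origin at its very centre (20 mm above the bench as it lies). All logs are alike; one may be absent. Each end has a central 24 mm square bore, 26 mm deep, holding a sliding round cork plug, 22 mm across, at first 2 to 10 mm proud. Starts on the left with its long axis roughly along world y.
- plug_c1 (a joint): How far the cork plug in the +x end of log_c is from home, m: 0 = fully home (a hard stop, outer face 10 mm inside the log's end), 0.010 = flush with the end, 0.012 to 0.020 at the start. Slides stiffly (about 6 N) and stays where left.
- plug_c2 (a joint): How far the cork plug in the -x end of log_c is from home, m: 0 = fully home (a hard stop, outer face 10 mm inside the log's end), 0.010 = flush with the end, 0.012 to 0.020 at the start. Slides stiffly (about 6 N) and stays where left.
- log_d: Square pine gnawing log, 160 mm long (own x axis), 40 x 40 mm, about 0.16 kg; origin at its very centre (20 mm above the bench as it lies). All logs are alike; one may be absent. Each end has a central 24 mm square bore, 26 mm deep, holding a sliding round cork plug, 22 mm across, at first 2 to 10 mm proud. Starts left of the bracket, roughly along world x.
- plug_d1 (a joint): How far the cork plug in the +x end of log_d is from home, m: 0 = fully home (a hard stop, outer face 10 mm inside the log's end), 0.010 = flush with the end, 0.012 to 0.020 at the start. Slides stiffly (about 6 N) and stays where left.
- plug_d2 (a joint): How far the cork plug in the -x end of log_d is from home, m: 0 = fully home (a hard stop, outer face 10 mm inside the log's end), 0.010 = flush with the end, 0.012 to 0.020 at the start. Slides stiffly (about 6 N) and stays where left.
- bracket: Bent steel bracket fixed to the bench; upright plate 70 mm wide, 100 mm tall, with a foot (110 mm) and gusset behind. Origin: on the bench in the plate's pressing face, mid-width; that face looks along its own -x, away from the robot (world +x) within 0.3 rad. From it a blunt round steel stud, 10 mm thick, stands out 14 mm at a height of 70 mm; it fits into a log's bore and drives the plug in.
- stud_tip (a point): Tip of the bracket's stud, on its axis, 70 mm above the bench; the stud points along the bracket's -x.
- rack: Fixed dark wooden rack on the right of the bench: two parallel flat-topped bearers, each 330 mm long (rack x axis, roughly away from the robot), 16 mm wide, 50 mm high, centred at rack y = +40 and -40 mm, open between. Origin: on the bench in the middle. A log laid across both (along rack y) has its centre 70 mm above the bench.
- dish: Cream glazed ceramic dish, 116 mm across, 42 mm high. A bystander: leave it. Origin under its middle.
- clipper: Chrome nail clipper, 85 mm long. A bystander: leave it.
- brush: Folded aluminium hand brush, 130 mm long, 33 mm high. A bystander: leave it.
- water: Clear bottle, 170 mm tall. A bystander: leave it.
Not all that is in view belongs to the job. Leave any blue look-alike of the log_a alone.

How it is judged:
By the outcome, as a careful person would: the job done as asked, in the order asked, and still so for the second after the job is handed in, with the robot touching nothing.
Of log_a, log_b, log_c, log_d only 3 to 4 are there at a start; the rules pass over those that are not, and their reading is None.
At some moment in a run one of log_a, log_b, log_c, log_d may be knocked a few centimetres aside while the robot is not near it.
Once in a run the grip may slacken for a moment while it holds something.
It also fails if it takes over 210 s, if anything falls off the work surface, if the arm or the gripper's body presses on something with over 40 N, if the wrist force passes 120 N, or if a joint passes its speed limit or range.

ROBOT

A 6-joint arm with a two-finger parallel gripper is mounted at the origin on the work surface. World frame = base frame: x ahead of the robot, y to its left, z up, the work surface at z = 0. Lengths are in m, angles in rad, forces in N, time in s.
With the tool pointing down it reaches from about 0.325 to 0.775 m from the base axis. Payload 5.5 kg.
Tool frame: the origin (TCP) lies on the mounting face of the last link; the fingertips stand 182 mm ahead of it and the grasp point (between the pads) lies 163 mm ahead of it; z points along the fingers, y is the line along which they close (so a half turn about z gives the same grasp; the last joint's range is limited). The gripper opens to 88 mm and grips with 3 to 60 N. Pads are 20 mm wide; open, the fingers measure 115 mm over their backs; the gripper's body (75 mm by 178 mm) begins 61 mm behind the grasp point.
Start: joints at [-1.396, 0.091, 1.231, -0, 1.82, -0.057], TCP at [0.138, -0.584, 0.405] pointing down, gripper open.
Joint ranges: [-2.87, 2.87], [-0.86, 2.18], [0.17, 2.46], [-1.51, 4.65], [0.06, 2.69], [-2.65, 2.65]. Speed limits (rad/s): [2.57, 2.57, 3.01, 3.14, 3.14, 3.14].

INTERFACE

Orientations are given as a unit quaternion [w, x, y, z].
In Python, from station import get_obs, eyes, env gives the robot as it stands.
- The arm moves only by the tool apply_moves, never from a script. Its argument "moves" is a list of rows, each an object with "dp": the shift along the tool's x, y, z in m, a list of three; "turn": the turn about the tool's z in degrees. In form: [{"dp": [tx, ty, tz], "turn": turn}, ...]. A call has 1 to 8 rows; each row is the pose to reach, as a shift and turn from the pose commanded when the call began, along the tool's axes at that moment; what a row does not reach only later rows make up. A row lasts 1/8 s, in which the tool goes at most 62.5 mm and 10.7 degrees, less where a joint would pass 70% of its speed; a pose out of reach is approached as far as the arm can. A call with a gripper value outside its range is refused whole. "hand" is the opening in per cent of the stroke, from 0 (shut) to 100 (fully open), set as the call begins (left out, the last holds). The fingers move at their own pace and stop on an object; "force" is the grip in N (left out, the last holds). Time passes only in rows, so rows that repeat a pose let the fingers close. It gives the time, the measured TCP pose, the force, the opening and the grip force at its end, in the units of the state.
- get_obs(): the state, without advancing time (a new reading comes with each control period).
- eyes.capture(name): name is "scene" or "top" or "wrist"; returns the picture (400x640x3 uint8, red, green, blue); there is no depth.
- eyes.camera_model(name): a dict with "vertical_fov" (degrees; the focal length in pixels is half the picture's height over the tangent of half this angle, whatever the lens; pixels are square), "cx", "cy" (the principal point, pixels), "dist" ([k1, k2, p1, p2, k3] as OpenCV has them; the pictures are not rectified), "cam_to_world" (4x4, takes a point from camera to world coordinates). Camera axes: x right, y down, z forward; pixel columns grow to the right and rows downward; lengths in m; the calibration is good to about 2 mm. A picture is of the moment at which its call begins: read the wrist's pose just before it. camera_model takes no time and is no camera call; for the wrist camera it gives the pose at the moment of the call.
- env.hand_in(): hands the job in; it is judged then, once.
The state is a dict: "clock": time; "joint_pos": joint angles; "qd": joint speeds; "tau": joint torques, N m; "tcp_pos": TCP position; "ee_rot": TCP orientation; "ft_force": force on the tool from outside, world axes, zero at the start; "moment": the same for the moment, N m; "opening": finger opening in m; "grip_force": force on a finger pad.
Only numpy, scipy, OpenCV 4.12 (cv2) and the standard library are available. Lean on these libraries where they do the work, as an engineer would, in place of code of your own. Each camera call takes 0.05 s, during which the arm holds its last target. There are 200 camera calls.

## Working session

There is one attempt and no reset: what is moved stays moved. The work goes in short steps, Python scripts to look and compute and a tool call to move; the robot and the scene stay as the last step left them, time stands still between calls to the robot, and variables do not carry over. Pictures are saved under pics/ and viewed, at most 14 in all, crops included, and the job is handed in when it is done.

Besides the shell and the picture viewer there is one more tool, called after "Request:" as a command line: name --argument value ..., lists and objects as JSON in quotes. apply_moves: Moves the arm, as the interface text tells. Its arguments: {"type":"object","properties":{"moves":{"type":"array"},"hand":{"type":"number"},"force":{"type":"number"}},"required":["moves"]}

```bash
ls; mkdir -p pics
python3 - <<'E'
from station import get_obs, eyes, env
import cv2
for n in ["top","scene"]:
    im=eyes.capture(n); cv2.imwrite(f"pics/{n}0.png",im[:,:,::-1])
    m=eyes.camera_model(n); print(n,m)
print(get_obs())
E
```

```text
pics
top {'vertical_fov': 45.63822724960551, 'cx': 320.6238683664216, 'cy': 201.96342105220643, 'dist': array([-0.07844995,  0.        ,  0.        ,  0.        ,  0.        ]), 'cam_to_world': array([[-0.06532707, -0.96923503,  0.23730958,  0.16505218],
       [-0.9978559 ,  0.06440475, -0.01164583,  0.02820146],
       [-0.00399632, -0.23756155, -0.97136427,  1.50048783],
       [ 0.        ,  0.        ,  0.        ,  1.        ]])}
scene {'vertical_fov': 57.20025681593085, 'cx': 319.13426821381967, 'cy': 200.7259010113259, 'dist': array([0.02702909, 0.        , 0.        , 0.        , 0.        ]), 'cam_to_world': array([[ 0.1328842 ,  0.56760787, -0.81250421,  1.21992678],
       [ 0.9910629 , -0.06644594,  0.11566877, -0.07589188],
       [ 0.0116669 , -0.82061333, -0.57136472,  0.57046524],
       [ 0.        ,  0.        ,  0.        ,  1.        ]])}
{'clock': 0.1, 'joint_pos': array([-1.39567299e+00,  9.17749445e-02,  1.23172011e+00, -1.64532225e-05,
        1.81981907e+00, -5.66933271e-02]), 'qd': array([-0.00182987, -0.00264843, -0.0027042 ,  0.00129447,  0.00060584,
       -0.0006191 ]), 'tau': array([ 3.20949162e-03, -4.47858059e+01, -4.07570171e+01,  7.01456540e-02,
        2.84677825e-02, -1.19901515e-04]), 'tcp_pos': array([ 0.13785616, -0.58400142,  0.40365047]), 'ee_rot': array([-8.58753345e-04,  9.93290012e-01,  1.15646922e-01, -5.88991957e-05]), 'ft_force': array([ 1.22358988,  0.61934443, -0.29687364]), 'moment': array([-0.00179339, -0.01676738, -0.01125845]), 'grip_force': 0.0, 'opening': 0.08757639910167034}
```

View pics/top0.png

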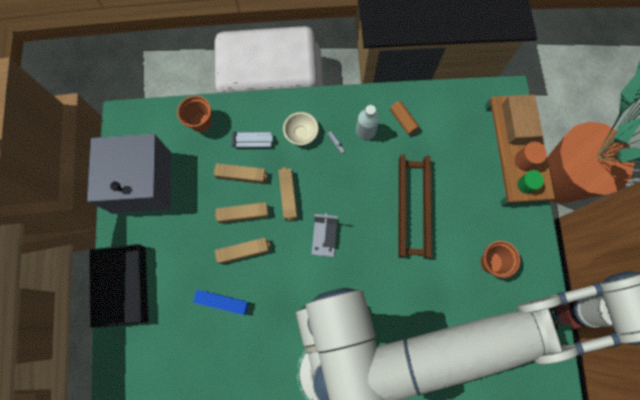

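View pics/scene0.png

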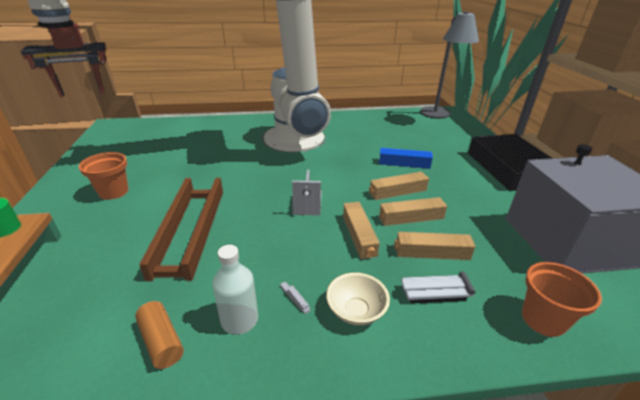

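All four logs are there. In the top view, a–c are at about (240,173), (242,213) and (242,250), and d is at (288,194). The bracket is at (325,235), the rack at (416,208), and the blue decoy at (222,302).

```bash
cat > h.py <<'E'
import numpy as np, cv2
from scipy.optimize import minimize
from station import get_obs, eyes, env
def cam(n):
    m=eyes.camera_model(n); f=200/np.tan(np.radians(m["vertical_fov"]/2))
    return np.array([[f,0,m["cx"]],[0,f,m["cy"]],[0,0,1]]),np.array(m["dist"]),np.array(m["cam_to_world"])
def unproj(c,px,z):
    K,d,T=c; u=cv2.undistortPoints(np.array(px,float).reshape(-1,1,2),K,d)[:,0]
    r=np.c_[u,np.ones(len(u))]@T[:3,:3].T; o=T[:3,3]
    return o+r*((z-o[2])/r[:,2])[:,None]
def proj(c,P):
    K,d,T=c; W=np.linalg.inv(T)
    return cv2.projectPoints(np.array(P,float).reshape(-1,1,3),cv2.Rodrigues(W[:3,:3])[0],W[:3,3],K,d)[0][:,0]
def box(x,y,yaw,L=.16,z0=0,z1=.04,w=.04):
    c,s=np.cos(yaw),np.sin(yaw)
    return [[x+c*a-s*b,y+s*a+c*b,z] for a in(-L/2,L/2) for b in(-w/2,w/2) for z in(z0,z1)]
def fit(c,mask,x0,z0=0,z1=.04,S=4):
    """fit log box silhouette to mask"""
    M=cv2.GaussianBlur(cv2.resize(mask.astype(np.float32),None,fx=S,fy=S),(0,0),S)
    def cost(p):
        h=cv2.convexHull(((proj(c,box(*p,z0=z0,z1=z1))+.5)*S*16).astype(np.int32))
        im=np.zeros(M.shape,np.float32); cv2.fillConvexPoly(im,h,1,cv2.LINE_AA,4)
        return np.abs(cv2.GaussianBlur(im,(0,0),S)-M).sum()
    r=minimize(cost,x0,method="Nelder-Mead",options=dict(initial_simplex=np.array(x0)+np.array([[0,0,0],[.01,0,0],[0,.01,0],[0,0,.1]]),xatol=1e-4,fatol=1))
    return r.x,r.fun/M.sum()
def pine(im):
    hsv=cv2.cvtColor(im,cv2.COLOR_RGB2HSV)
    return ((hsv[...,0]>8)&(hsv[...,0]<28)&(hsv[...,1]>70)&(hsv[...,2]>90)).astype(np.uint8)
def comp(mask,seed,r=6):
    n,l=cv2.connectedComponents(mask); u,v=map(int,seed)
    k=np.bincount(l[v-r:v+r+1,u-r:u+r+1][l[v-r:v+r+1,u-r:u+r+1]>0]).argmax(); return (l==k)
def toolmove(P,psi):
    """tool-frame dp and turn to bring grasp point to P, tool-x yaw psi (tool down)"""
    from scipy.spatial.transform import Rotation as R
    o=get_obs(); q=o["ee_rot"]; r=R.from_quat([q[1],q[2],q[3],q[0]]).as_matrix()
    g=o["tcp_pos"]+r[:,2]*.163; cur=np.arctan2(r[1,0],r[0,0])
    return (r.T@(np.array(P)-g)).round(4), np.degrees(((cur-psi+np.pi)%(2*np.pi))-np.pi).round(2), g.round(4), np.degrees(cur).round(2)
E
python3 - <<'E'
from h import *
im=cv2.imread("pics/top0.png")[:,:,::-1]; c=cam("top"); m=pine(im)
for n,s,y in [("a",(240,173),1.5),("b",(242,213),1.5),("c",(242,250),1.5),("d",(288,194),0)]:
    k=comp(m,s); p=unproj(c,[s],.03)[0]; print(n,k.sum(),fit(c,k,[p[0],p[1],y]))
for n,px,z in [("brk",(325,235),0),("rack corners",(403,157),.05),("",(428,157),.05),("",(402,256),.05),("",(430,256),.05)]: print(n,unproj(c,[px],z).round(3))
cv2.imwrite("pics/z.png",cv2.resize(im[145:265,290:450,::-1],None,fx=5,fy=5,interpolation=cv2.INTER_CUBIC))
o=get_obs(); print(cam("wrist")[2].round(3))
E
```

```text
a 619 (array([0.64366085, 0.2663084 , 1.34345135]), np.float64(0.2587586197376277))
b 661 (array([0.51167035, 0.2650101 , 1.59011108]), np.float64(0.19513204417098967))
c 700 (array([0.38809963, 0.26744067, 1.72692923]), np.float64(0.1447074454171317))
d 649 (array([0.56331612, 0.1155874 , 0.06584643]), np.float64(0.06101430178790688))
brk [[0.422 0.003 0.   ]]
rack corners [[ 0.651 -0.264  0.05 ]]
 [[ 0.646 -0.345  0.05 ]]
 [[ 0.333 -0.227  0.05 ]]
 [[ 0.327 -0.313  0.05 ]]
[[ 0.229 -0.94  -0.253  0.207]
 [-0.973 -0.222 -0.057 -0.568]
 [-0.002  0.26  -0.966  0.383]
 [ 0.     0.     0.     1.   ]]
```

View pics/z.png

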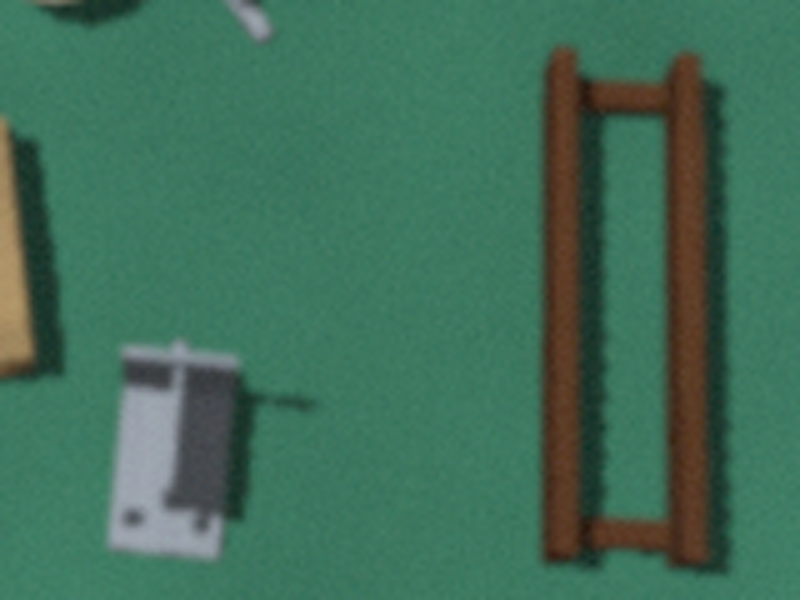

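Request:
apply_moves --moves '[{"dp": [0.411,-0.208,-0.1],"turn": -76.7},{"dp": [0.411,-0.208,-0.1],"turn": -76.7},{"dp": [0.411,-0.208,-0.1],"turn": -76.7},{"dp": [0.411,-0.208,-0.1],"turn": -76.7},{"dp": [0.411,-0.208,-0.1],"turn": -76.7},{"dp": [0.411,-0.208,-0.1],"turn": -76.7},{"dp": [0.411,-0.208,-0.1],"turn": -76.7},{"dp": [0.411,-0.208,-0.1],"turn": -76.7}]'

```text
clock: 1.1
tcp_pos: [0.4919, -0.2849, 0.5048]
ee_rot: [-0.0, 0.705, 0.709, 0.0]
ft_force: [0.2, 0.5, 0.6]
opening: 0.0877
grip_force: 0.0
```

Run:
```python
from h import *
import pickle
c=cam("wrist"); im=eyes.capture("wrist"); cv2.imwrite("pics/w1.png",im[:,:,::-1]); pickle.dump(c,open("w1.pkl","wb"))
print(get_obs()["joint_pos"].round(3),toolmove([.47,-.15,.24],np.pi/2)); print(c[0][0,0])
```

```text
[-0.581  0.052  1.092  0.003  1.997 -0.587] (array([ 0.1329, -0.0231,  0.1023]), np.float64(0.41), array([ 0.4939, -0.2829,  0.3421]), np.float64(90.41))
348.81763147491984
```

View pics/w1.png

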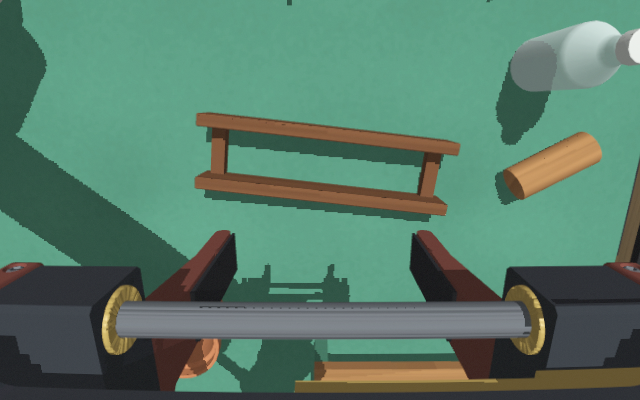

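Request:
apply_moves --moves '[{"dp": [0.383,0.006,0],"turn": 0.4},{"dp": [0.383,0.006,0],"turn": 0.4},{"dp": [0.383,0.006,0],"turn": 0.4},{"dp": [0.383,0.006,0],"turn": 0.4},{"dp": [0.383,0.006,0],"turn": 0.4},{"dp": [0.383,0.006,0],"turn": 0.4},{"dp": [0.383,0.006,0],"turn": 0.4},{"dp": [0.383,0.006,0],"turn": 0.4}]'

```text
clock: 2.15
tcp_pos: [0.4963, 0.0958, 0.5042]
ee_rot: [-0.0, 0.709, 0.705, -0.0]
ft_force: [-0.0, -1.3, 0.2]
opening: 0.0882
grip_force: 0.0
```

Run:
```python
from h import *
import pickle
c=cam("wrist"); im=eyes.capture("wrist"); cv2.imwrite("pics/w2.png",im[:,:,::-1]); pickle.dump(c,open("w2.pkl","wb"))
print(toolmove([.5,.1,.34],np.pi/2)[2:])
# rack fit
c=pickle.load(open("w1.pkl","rb")); im=cv2.imread("pics/w1.png")[:,:,::-1].copy()
hsv=cv2.cvtColor(im,cv2.COLOR_RGB2HSV); m=((hsv[...,0]<20)&(hsv[...,1]>80)).astype(np.float32); m[225:]=0; m[:,470:]=0
roi=np.zeros(m.shape,bool); roi[95:225,180:475]=1
S=4; M=cv2.resize(m,None,fx=S,fy=S)
def model(p,val=1):
    out=np.zeros(M.shape,np.float32); x,y,t=p; co,s=np.cos(t),np.sin(t)
    for yy in(.04,-.04):
        cv2.fillConvexPoly(out,cv2.convexHull(((proj(c,box(x-s*yy,y+co*yy,t,L=.33,z1=.05,w=.016))+.5)*S*16).astype(np.int32)),1,cv2.LINE_AA,4)
    for xx in(-.145,.145): # ignore crossbars
        q=[[x+co*a-s*b,y+s*a+co*b,z] for a in(xx-.02,xx+.02) for b in(-.031,.031) for z in(.0,.05)]
        h=cv2.convexHull(((proj(c,q)+.5)*S*16).astype(np.int32)); cv2.fillConvexPoly(out,h,-1,cv2.LINE_AA,4) if val==0 else 0
    return out
def cost(p):
    o=cv2.GaussianBlur(model(p),(0,0),4); return (np.abs(o-MB)*W).sum()
MB=cv2.GaussianBlur(M,(0,0),4); x0=np.array([.49,-.287,.1])
for _ in range(3):
    W=(model(x0,0)>=0).astype(np.float32)
    r=minimize(cost,x0,method="Nelder-Mead",options=dict(initial_simplex=x0+np.array([[0,0,0],[.01,0,0],[0,.01,0],[0,0,.05]]),xatol=1e-4,fatol=1)); x0=r.x
print("rack",x0,r.fun/M.sum())
```

```text
(array([0.4963, 0.0949, 0.3414]), np.float64(89.54))
rack [ 0.49429972 -0.28798386 -0.10864084] 0.07597706544420031
```

View pics/w2.png

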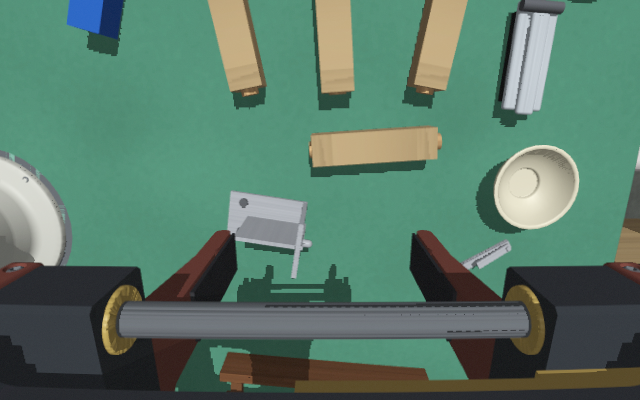

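Run:
```python
from h import *
im=cv2.imread("pics/w2.png"); cv2.imwrite("pics/z2.png",cv2.resize(im[185:285,220:330],None,fx=6,fy=6,interpolation=cv2.INTER_CUBIC))
```

```text
(no output)
```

View pics/z2.png

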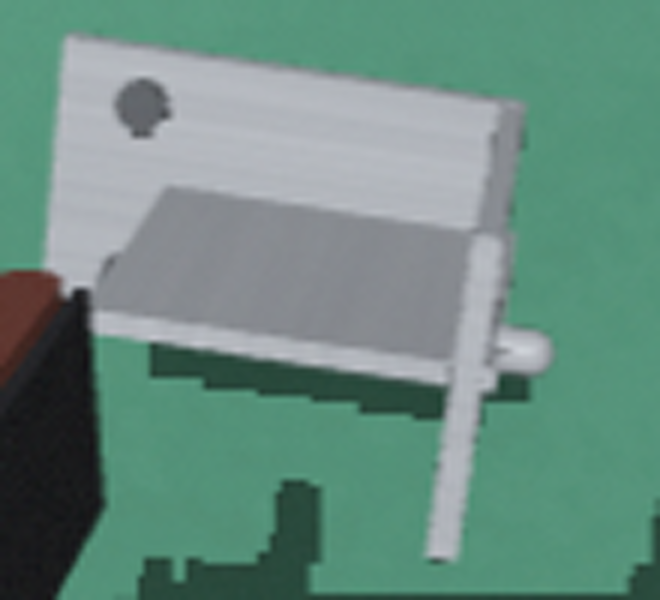

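Run:
```python
from h import *
import pickle
c=pickle.load(open("w2.pkl","rb")); im=cv2.imread("pics/w2.png")[:,:,::-1].copy()
e=unproj(c,[(304.3,224.3),(296.5,278.3)],.1); t=unproj(c,[(310.8,243.7)],.07); f=unproj(c,[(307,201.7)],0)
print("plate",e,"tip",t,"foot",f); d=e[0]-e[1]; print("len",np.hypot(*d[:2]),"norm yaw deg",np.degrees(np.arctan2(d[1],d[0]))-90, "mid",e.mean(0))
m=pine(im); k=comp(m,(370,147)); print("d wrist",fit(c,k,[.563,.115,.06]))
ct=cam("top"); it=cv2.imread("pics/top0.png")[:,:,::-1]
e=unproj(ct,[(290+122/5,145+346/5),(290+240/5,145+357/5)],.1); print("top plate",e, "tip",unproj(ct,[(290+181/5,145+343/5)],.07))
m=pine(it)
for n,s,g in [("a",(240,173),(.643,.266)),("b",(242,213),(.512,.265)),("c",(242,250),(.388,.267)),("d",(288,194),(.56,.115))]:
    k=comp(m,s); best=min((fit(ct,k,[g[0],g[1],y]) for y in ([1.3,1.4,1.5,1.6,1.75] if n!="d" else [0,.1])),key=lambda r:r[1]); print(n,best)
```

```text
plate [[ 0.47388428  0.03191245  0.1       ]
 [ 0.46288965 -0.03752795  0.1       ]] tip [[ 0.47981838 -0.00476199  0.07      ]] foot [[0.47253662 0.03129487 0.        ]]
len 0.07030540842849253 norm yaw deg -8.997057795913634 mid [ 0.46838696 -0.00280775  0.1       ]
d wrist (array([0.56071932, 0.11389957, 0.05642061]), np.float64(0.04741277538433502))
top plate [[ 0.47054927  0.03261259  0.1       ]
 [ 0.45907793 -0.03786864  0.1       ]] tip [[ 0.47657467 -0.003674    0.07      ]]
a (array([0.64209062, 0.26633299, 1.34273931]), np.float64(0.25677379372974635))
b (array([0.51043152, 0.26483005, 1.59761004]), np.float64(0.19454999403037335))
c (array([0.38706403, 0.26740129, 1.74758881]), np.float64(0.14558685302734375))
d (array([0.56366181, 0.11570523, 0.06262806]), np.float64(0.060493386948971974))
```

Request:
apply_moves --moves '[{"dp": [0.0196,0.0645,0.2],"turn": 85},{"dp": [0.0196,0.0645,0.2],"turn": 85},{"dp": [0.0196,0.0645,0.2],"turn": 85},{"dp": [0.0196,0.0645,0.2],"turn": 85},{"dp": [0.0196,0.0645,0.2],"turn": 85},{"dp": [0.0196,0.0645,0.2],"turn": 85},{"dp": [0.0196,0.0645,0.2],"turn": 85},{"dp": [0.0196,0.0645,0.2],"turn": 85}]'

```text
clock: 3.2
tcp_pos: [0.5612, 0.1125, 0.3045]
ee_rot: [0.0, 0.999, 0.035, -0.0]
ft_force: [-0.2, -0.3, -0.6]
opening: 0.0876
grip_force: 0.0
```

Run:
```python
from h import *
print(toolmove([.561,.114,.024],np.radians(3.3)))
c=cam("wrist"); im=eyes.capture("wrist"); cv2.imwrite("pics/w3.png",im[:,:,::-1])
```

```text
(array([-0.    , -0.0017,  0.1175]), np.float64(0.75), array([0.5612, 0.1124, 0.1415]), np.float64(4.05))
```

View pics/w3.png

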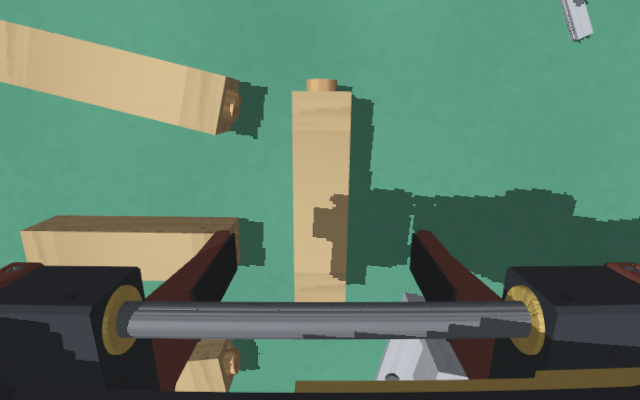

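The wrist view shows log d lined up between the fingers at columns 293–351, with its far plug at (321,85). I'll descend and grip it.

Request:
apply_moves --moves '[{"dp": [0,-0.0015,0.06],"turn": 0.7},{"dp": [0,-0.0015,0.1],"turn": 0.7},{"dp": [0,-0.0015,0.118],"turn": 0.7},{"dp": [0,-0.0015,0.118],"turn": 0.7}]'

```text
clock: 3.75
tcp_pos: [0.5608, 0.1155, 0.1862]
ee_rot: [0.0, 0.999, 0.034, -0.001]
ft_force: [0.1, -0.2, -0.0]
opening: 0.0878
grip_force: 0.0
```

Request:
apply_moves --moves '[{"dp": [0,0,0],"turn": 0},{"dp": [0,0,0],"turn": 0},{"dp": [0,0,0],"turn": 0},{"dp": [0,0,0],"turn": 0},{"dp": [0,0,0],"turn": 0}]' --hand 0 --force 55

```text
clock: 4.38
tcp_pos: [0.5608, 0.1164, 0.1868]
ee_rot: [0.0, 0.999, 0.034, 0.0]
ft_force: [-0.1, -2.1, -0.1]
opening: 0.0413
grip_force: 0.9
```

Request:
apply_moves --moves '[{"dp": [0,0,0],"turn": 0},{"dp": [0,0,-0.03],"turn": 0},{"dp": [0.01,0.05,-0.05],"turn": 6},{"dp": [0.0212,0.1,-0.05],"turn": 12.9},{"dp": [0.0212,0.1403,-0.05],"turn": 12.9},{"dp": [0.0212,0.1403,-0.05],"turn": 12.9},{"dp": [0.0212,0.1403,-0.05],"turn": 12.9}]'

```text
clock: 5.25
tcp_pos: [0.5911, -0.0217, 0.2359]
ee_rot: [-0.0, 0.997, -0.079, -0.001]
ft_force: [0.0, -0.8, -2.9]
opening: 0.0403
grip_force: 55.0
```

Run:
```python
from h import *
o=get_obs(); print(o["grip_force"],o["opening"],o["ft_force"].round(2))
n=np.array([np.cos(np.radians(-9)),np.sin(np.radians(-9))]); f=np.array([.468,-.003])
for s in (.105,.084): print(toolmove([*(f+n*s),.0735],np.radians(-9)))
c=cam("wrist"); im=eyes.capture("wrist"); cv2.imwrite("pics/w4.png",im[:,:,::-1])
```

```text
54.994288086891174 0.04031366467541495 [ 0.03 -0.79 -2.92]
(array([-0.0193,  0.001 , -0.0006]), np.float64(-0.03), array([ 0.5909, -0.0215,  0.0729]), np.float64(-9.03))
(array([-0.0403,  0.001 , -0.0006]), np.float64(-0.03), array([ 0.5909, -0.0215,  0.0729]), np.float64(-9.03))
```

View pics/w4.png

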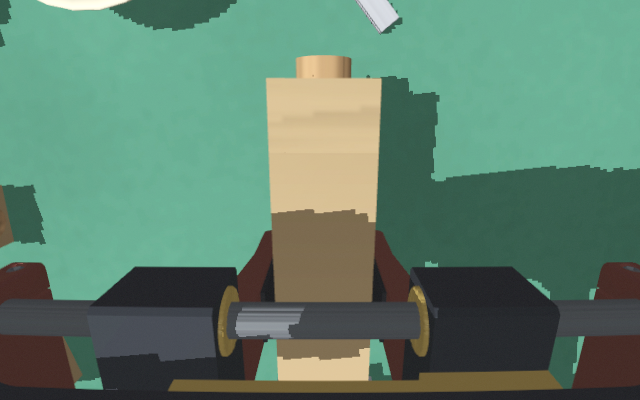

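Request:
apply_moves --moves '[{"dp": [-0.015,0.001,-0.0006],"turn": 0},{"dp": [-0.022,0.001,-0.0006],"turn": 0},{"dp": [-0.029,0.001,-0.0006],"turn": 0},{"dp": [-0.034,0.001,-0.0006],"turn": 0},{"dp": [-0.038,0.001,-0.0006],"turn": 0},{"dp": [-0.038,0.001,-0.0006],"turn": 0}]'

```text
clock: 6.05
tcp_pos: [0.5542, -0.0167, 0.2378]
ee_rot: [-0.0, 0.997, -0.078, 0.002]
ft_force: [5.4, -0.3, -4.4]
opening: 0.0396
grip_force: 55.0
```

```bash
cat >> h.py <<'E'
def offs(v):
    """grasp->log end distance seen at row v of log's far top edge (held log)"""
    c=cam("wrist"); *_,g,a=toolmove([0,0,0],0); p=unproj(c,[(c[0][0,2],v)],g[2]+.0165)[0]
    return np.dot(p[:2]-g[:2],[np.cos(np.radians(a)),np.sin(np.radians(a))])
def edge(im):
    """row of the far top edge: first row where a wide pine run spans"""
    m=pine(im)[:250,200:440].sum(1); return np.argmax(m>95), m[60:100:4]
E
python3 - <<'E'
from h import *
print(offs(78.5)); im=cv2.imread("pics/w4.png")[:,:,::-1].copy(); print(edge(im))
E
```

```text
0.07990219937673258
(np.int64(79), array([ 55,  54,  54,  54,  54, 114, 114, 114, 114, 114], dtype=uint64))
```

Request:
apply_moves --moves '[{"dp": [-0.001,0,0],"turn": 0},{"dp": [-0.002,0,0],"turn": 0},{"dp": [-0.003,0,0],"turn": 0},{"dp": [-0.003,0,0],"turn": 0}]'

```text
clock: 6.55
tcp_pos: [0.5515, -0.0163, 0.2379]
ee_rot: [-0.0, 0.997, -0.079, 0.002]
ft_force: [6.3, 0.7, -4.4]
opening: 0.0398
grip_force: 55.0
```

Request:
apply_moves --moves '[{"dp": [-0.001,0,0],"turn": 0},{"dp": [-0.001,0,0],"turn": 0}]'

```text
clock: 6.8
tcp_pos: [0.5505, -0.0161, 0.2378]
ee_rot: [-0.0, 0.997, -0.078, 0.002]
ft_force: [5.6, 0.2, -4.9]
opening: 0.0403
grip_force: 55.0
```

Request:
apply_moves --moves '[{"dp": [-0.001,0,0],"turn": 0},{"dp": [-0.001,0,0],"turn": 0}]'

```text
clock: 7.05
tcp_pos: [0.5495, -0.016, 0.2379]
ee_rot: [-0.0, 0.997, -0.079, 0.002]
ft_force: [6.0, 0.5, -5.7]
opening: 0.0396
grip_force: 55.0
```

Request:
apply_moves --moves '[{"dp": [-0.001,0,0],"turn": 0},{"dp": [-0.001,0,0],"turn": 0}]'

```text
clock: 7.3
tcp_pos: [0.5486, -0.0158, 0.2378]
ee_rot: [-0.0, 0.997, -0.079, 0.002]
ft_force: [6.9, 0.4, -5.1]
opening: 0.0395
grip_force: 55.0
```

Request:
apply_moves --moves '[{"dp": [-0.001,0,0],"turn": 0},{"dp": [-0.001,0,0],"turn": 0}]'

```text
clock: 7.55
tcp_pos: [0.5481, -0.0157, 0.2382]
ee_rot: [-0.0, 0.997, -0.079, 0.003]
ft_force: [10.1, 0.2, -5.6]
opening: 0.0397
grip_force: 55.0
```

Request:
apply_moves --moves '[{"dp": [-0.0015,0,0],"turn": 0},{"dp": [-0.0015,0,0],"turn": 0},{"dp": [-0.0015,0,0],"turn": 0}]'

```text
clock: 7.92
tcp_pos: [0.5473, -0.0157, 0.2386]
ee_rot: [-0.0, 0.997, -0.079, 0.005]
ft_force: [13.5, -0.7, -7.4]
opening: 0.0401
grip_force: 55.0
```

Request:
apply_moves --moves '[{"dp": [0.03,0,0],"turn": 0},{"dp": [0.047,0,-0.02],"turn": -10},{"dp": [0.047,0,-0.04],"turn": -74},{"dp": [0.047,0,-0.04],"turn": -74},{"dp": [0.047,0,-0.04],"turn": -74},{"dp": [0.047,0,-0.04],"turn": -74},{"dp": [0.047,0,-0.04],"turn": -74},{"dp": [0.047,0,-0.04],"turn": -74}]'

```text
clock: 8.93
tcp_pos: [0.5916, -0.0228, 0.2772]
ee_rot: [-0.0, 0.842, 0.54, -0.0]
ft_force: [-0.2, 0.4, -2.6]
opening: 0.0399
grip_force: 55.0
```

Request:
apply_moves --moves '[{"dp": [0,0,0],"turn": -85},{"dp": [0,0,0],"turn": -85},{"dp": [0,0,0],"turn": -85},{"dp": [0,0,0],"turn": -85},{"dp": [0,0,0],"turn": -85},{"dp": [0,0,0],"turn": -85},{"dp": [0,0,0],"turn": -85},{"dp": [0,0,0],"turn": -85}]'

```text
clock: 9.93
tcp_pos: [0.5916, -0.0228, 0.2772]
ee_rot: [-0.0, 0.256, 0.967, 0.0]
ft_force: [0.3, -0.5, -2.2]
opening: 0.0395
grip_force: 55.0
```

Request:
apply_moves --moves '[{"dp": [0,0,0.02],"turn": -10.5},{"dp": [0,0,0.04],"turn": -21},{"dp": [0,0,0.04],"turn": -21}]'

```text
clock: 10.3
tcp_pos: [0.591, -0.0228, 0.2351]
ee_rot: [-0.002, 0.079, 0.997, 0.0]
ft_force: [0.1, -0.4, -2.9]
opening: 0.0399
grip_force: 55.0
```

Run:
```python
from h import *
n=np.array([np.cos(np.radians(-9)),np.sin(np.radians(-9))]); f=np.array([.468,-.003])
for s in (.105,.084): print(toolmove([*(f+n*s),.0735],np.radians(171)))
c=cam("wrist"); im=eyes.capture("wrist"); cv2.imwrite("pics/w5.png",im[:,:,::-1]); print(edge(im)); print(get_obs()["joint_pos"])
```

```text
(array([ 0.0189,  0.0003, -0.0013]), np.float64(-0.1), array([ 0.5903, -0.0227,  0.0721]), np.float64(170.9))
(array([ 0.0399,  0.0003, -0.0012]), np.float64(-0.1), array([ 0.5903, -0.0227,  0.0721]), np.float64(170.9))
(np.int64(79), array([ 54,  54,  54,  54,  54, 115, 115, 114, 113, 113], dtype=uint64))
[-9.61920051e-02  1.02268261e-01  1.51701591e+00  5.39957659e-05
  1.52406288e+00 -1.50599484e+00]
```

View pics/w5.png

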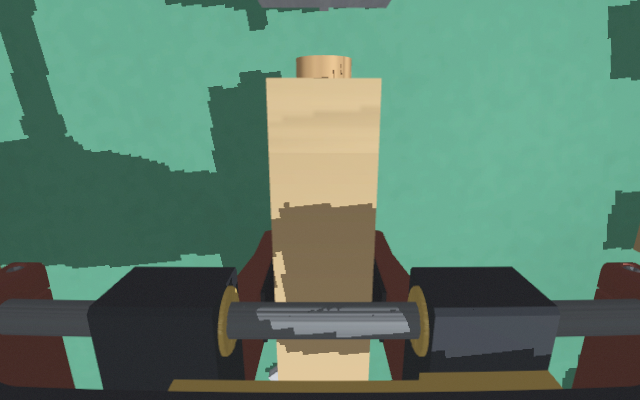

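Request:
apply_moves --moves '[{"dp": [0.015,0,-0.001],"turn": 0},{"dp": [0.023,0,-0.001],"turn": 0},{"dp": [0.03,0,-0.001],"turn": 0},{"dp": [0.036,0,-0.001],"turn": 0},{"dp": [0.04,0,-0.001],"turn": 0},{"dp": [0.043,0,-0.001],"turn": 0},{"dp": [0.045,0,-0.001],"turn": 0},{"dp": [0.045,0,-0.001],"turn": 0}]'

```text
clock: 11.35
tcp_pos: [0.5483, -0.0161, 0.2401]
ee_rot: [0.003, 0.079, 0.997, 0.0]
ft_force: [6.4, -1.5, -3.2]
opening: 0.0396
grip_force: 55.0
```

Request:
apply_moves --moves '[{"dp": [0.0015,0,0],"turn": 0},{"dp": [0.0015,0,0],"turn": 0}]'

```text
clock: 11.6
tcp_pos: [0.5476, -0.016, 0.2405]
ee_rot: [0.005, 0.079, 0.997, -0.0]
ft_force: [10.5, -0.8, -3.6]
opening: 0.0396
grip_force: 55.0
```

Request:
apply_moves --moves '[{"dp": [0.002,0,0],"turn": 0},{"dp": [0.002,0,0],"turn": 0}]'

```text
clock: 11.85
tcp_pos: [0.5466, -0.0159, 0.2411]
ee_rot: [0.007, 0.08, 0.997, -0.0]
ft_force: [17.2, -1.4, -5.9]
opening: 0.0396
grip_force: 55.0
```

Request:
apply_moves --moves '[{"dp": [-0.03,0,-0.01],"turn": 0},{"dp": [-0.05,0,-0.06],"turn": 0},{"dp": [-0.05,0,-0.06],"turn": 0},{"dp": [-0.05,0,-0.06],"turn": 0}]'

```text
clock: 12.35
tcp_pos: [0.5929, -0.0233, 0.2979]
ee_rot: [-0.0, 0.079, 0.997, 0.0]
ft_force: [-1.2, 0.1, -3.2]
opening: 0.0396
grip_force: 55.0
```

```bash
cat >> h.py <<'E'
RK=np.array([.4943,-.288]); RY=-.1086
def slot(k,off=0):
    """grasp xy for rack slot k (0 near..3 far); off = grasp ahead of log centre along psi"""
    s=(k-1.5)*.075; u=np.array([np.cos(RY),np.sin(RY)]); v=np.array([-u[1],u[0]])
    return RK+u*s+v*off, RY+np.pi/2
E
python3 - <<'E'
from h import *
im=eyes.capture("wrist"); cv2.imwrite("pics/w6.png",im[:,:,::-1]); e=edge(im); print(e,offs(e[0]-.5))
for k in range(4): print(slot(k)[0].round(4))
p,y=slot(3); print(toolmove([*p,.15],y))
E
```

```text
(np.int64(79), array([  0,   0,   0,   0,   0, 114, 114, 114, 113, 113], dtype=uint64)) 0.07966747114265199
[ 0.3825 -0.2758]
[ 0.457  -0.2839]
[ 0.5316 -0.2921]
[ 0.6061 -0.3002]
(array([-0.0572, -0.2714, -0.0163]), np.float64(87.17), array([ 0.5923, -0.0232,  0.1338]), np.float64(170.95))
```

Request:
apply_moves --moves '[{"dp": [-0.057,-0.2714,0],"turn": 85.2},{"dp": [-0.057,-0.2714,0],"turn": 85.2},{"dp": [-0.057,-0.2714,0],"turn": 85.2},{"dp": [-0.057,-0.2714,0],"turn": 85.2},{"dp": [-0.057,-0.2714,0],"turn": 85.2},{"dp": [-0.057,-0.2714,0],"turn": 85.2},{"dp": [-0.057,-0.2714,0],"turn": 85.2},{"dp": [-0.057,-0.2714,0],"turn": 85.2}]'

```text
clock: 13.4
tcp_pos: [0.6063, -0.3001, 0.2959]
ee_rot: [-0.002, 0.735, 0.678, -0.001]
ft_force: [-0.9, -0.3, -2.6]
opening: 0.0399
grip_force: 55.0
```

Request:
apply_moves --moves '[{"dp": [0,0,0.04],"turn": 2},{"dp": [0,0,0.04],"turn": 2},{"dp": [0,0,0.04],"turn": 2}]'

```text
clock: 13.78
tcp_pos: [0.6067, -0.3001, 0.2581]
ee_rot: [-0.001, 0.744, 0.668, -0.0]
ft_force: [0.4, 0.6, -3.0]
opening: 0.0397
grip_force: 55.0
```

Run:
```python
from h import *
im=eyes.capture("wrist"); cv2.imwrite("pics/w7.png",im[:,:,::-1]); e=edge(im); print(e,get_obs()["ee_rot"])
p,y=slot(3); print(toolmove([*p,.0742],y))
```

```text
(np.int64(79), array([  0,   0,   0,   0,   0, 114, 114, 114, 113, 113], dtype=uint64)) [4.16145861e-04 7.44216919e-01 6.67937861e-01 1.36985722e-04]
(array([ 0.0001, -0.001 ,  0.0221]), np.float64(0.04), array([ 0.6071, -0.3003,  0.0963]), np.float64(83.82))
```

View pics/w7.png

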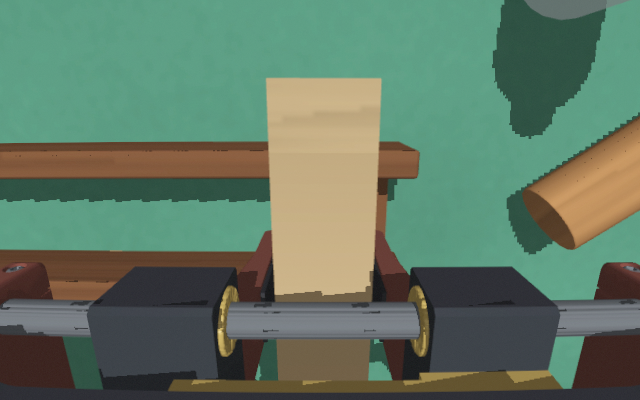

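Run:
```python
from h import *
c=cam("wrist"); im=cv2.imread("pics/w7.png"); print(im[140:184:2,200].tolist())
u=np.array([np.cos(RY),np.sin(RY)]); v=np.array([-u[1],u[0]])
for px in [(100,152),(240,152),(100,177.5),(240,177.5),(418,165)]: p=unproj(c,[px],.05)[0,:2]-RK; print(px,(p@u).round(4),(p@v).round(4))
```

```text
[[131, 157, 91], [46, 65, 98], [45, 65, 97], [48, 69, 102], [47, 68, 99], [56, 81, 120], [66, 96, 142], [66, 96, 140], [66, 95, 139], [65, 95, 139], [64, 95, 138], [63, 91, 135], [62, 91, 132], [62, 91, 132], [61, 89, 132], [62, 91, 133], [62, 91, 134], [61, 90, 132], [55, 82, 119], [48, 63, 67], [66, 81, 45], [67, 81, 46]]
(100, 152) -0.009 0.0461
(240, 152) 0.0686 0.0458
(100, 177.5) -0.0113 0.0318
(240, 177.5) 0.0677 0.0316
(418, 165) 0.1657 0.0386
```

Request:
apply_moves --moves '[{"dp": [0,-0.0007,0.015],"turn": 0},{"dp": [0,-0.0007,0.02],"turn": 0},{"dp": [0,-0.0007,0.022],"turn": 0},{"dp": [0,-0.0007,0.022],"turn": 0}]'

```text
clock: 14.32
tcp_pos: [0.6062, -0.3002, 0.2368]
ee_rot: [0.0, 0.744, 0.668, 0.0]
ft_force: [-2.0, 1.3, 1.9]
opening: 0.0398
grip_force: 55.0
```

Request:
apply_moves --moves '[{"dp": [0,0,0],"turn": 0},{"dp": [0,0,0],"turn": 0},{"dp": [0,0,0],"turn": 0},{"dp": [0,0,-0.03],"turn": 0},{"dp": [0,0,-0.09],"turn": 0},{"dp": [0,0,-0.12],"turn": 0}]' --hand 68

```text
clock: 15.08
tcp_pos: [0.6063, -0.3002, 0.3606]
ee_rot: [0.002, 0.744, 0.668, 0.001]
ft_force: [-1.2, 0.5, 0.9]
opening: 0.0595
grip_force: 0.0
```

Request:
apply_moves --moves '[{"dp": [0.4,-0.018,0],"turn": 6.8},{"dp": [0.4,-0.018,0],"turn": 6.8},{"dp": [0.4,-0.018,0],"turn": 6.8},{"dp": [0.4,-0.018,0],"turn": 6.8},{"dp": [0.4,-0.018,0],"turn": 6.8},{"dp": [0.4,-0.018,0],"turn": 6.8},{"dp": [0.4,-0.018,0],"turn": 6.8},{"dp": [0.4,-0.018,0],"turn": 6.8}]' --hand 100

```text
clock: 16.08
tcp_pos: [0.6315, 0.1013, 0.3561]
ee_rot: [-0.0, 0.782, 0.624, 0.0]
ft_force: [0.6, -1.4, 0.2]
opening: 0.0876
grip_force: 0.0
```

```bash
cat >> h.py <<'E'
def near(x0,name=None,tall=232):
    """fit a log from the hovering wrist camera, rows above the rod only"""
    c=cam("wrist"); im=eyes.capture("wrist")
    if name: cv2.imwrite(f"pics/{name}.png",im[:,:,::-1])
    hsv=cv2.cvtColor(im,cv2.COLOR_RGB2HSV); m=((hsv[...,0]>5)&(hsv[...,0]<28)&(hsv[...,1]>60)&(hsv[...,2]>45)).astype(np.uint8)
    m=cv2.morphologyEx(m,cv2.MORPH_OPEN,np.ones((5,5),np.uint8)); m[tall:]=0
    p=np.clip(proj(c,[[x0[0],x0[1],.04]])[0],[8,8],[631,391]); q=proj(c,box(*x0)).clip(0,[639,tall-1]).mean(0)
    k=comp(m,q,15).astype(np.float32); S=2; M=cv2.GaussianBlur(cv2.resize(k,None,fx=S,fy=S),(0,0),2)[:tall*S]
    def cost(p):
        h=cv2.convexHull(((proj(c,box(*p))+.5)*S*16).astype(np.int32)); z=np.zeros((400*S,640*S),np.float32)
        cv2.fillConvexPoly(z,h,1,cv2.LINE_AA,4); z[tall*S:]=0
        return np.abs(cv2.GaussianBlur(z,(0,0),2)[:tall*S]-M).sum()
    x0=np.array(x0)
    for _ in range(2): r=minimize(cost,x0,method="Nelder-Mead",options=dict(initial_simplex=x0+np.array([[0,0,0],[.015,0,0],[0,.015,0],[0,0,.1]]),xatol=1e-4,fatol=1)); x0=r.x
    return x0.round(4),r.fun/M.sum(),k.sum()
E
python3 - <<'E'
from h import *
r=near([.642,.266,1.343],"w8"); print(r); print(toolmove([*r[0][:2],.024],r[0][2]))
E
```

```text
(array([0.6404, 0.2631, 1.3935]), np.float64(0.05437600632344396), np.float32(4840.0))
(array([ 0.1613, -0.028 ,  0.169 ]), np.float64(-2.78), array([0.6316, 0.0997, 0.1931]), np.float64(77.06))
```

View pics/w8.png

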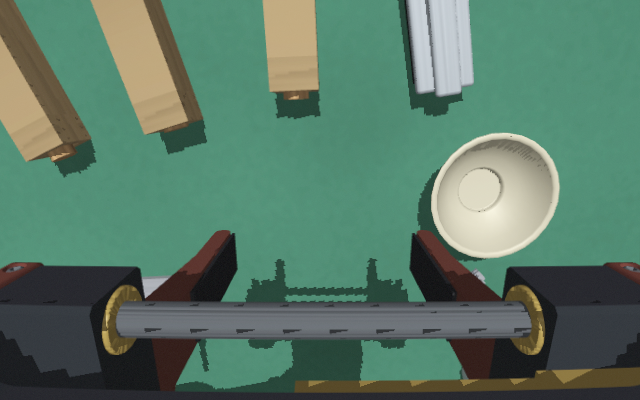

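Request:
apply_moves --moves '[{"dp": [0.161,-0.028,0.05],"turn": -2.8},{"dp": [0.161,-0.028,0.05],"turn": -2.8},{"dp": [0.161,-0.028,0.05],"turn": -2.8},{"dp": [0.161,-0.028,0.05],"turn": -2.8}]'

```text
clock: 16.62
tcp_pos: [0.6406, 0.2636, 0.3038]
ee_rot: [-0.001, 0.767, 0.642, -0.002]
ft_force: [-0.1, 0.2, -0.3]
opening: 0.0879
grip_force: 0.0
```

Run:
```python
from h import *
r=near([.6404,.2631,1.39],"w9"); print(r); print(toolmove([*r[0][:2],.024],r[0][2]))
```

```text
(array([0.6411, 0.2665, 1.3883]), np.float64(0.03615479513750894), np.float32(8293.0))
(array([ 0.0049, -0.0002,  0.118 ]), np.float64(0.25), array([0.6406, 0.2618, 0.142 ]), np.float64(79.79))
```

Request:
apply_moves --moves '[{"dp": [0.004,0,0.06],"turn": 0.2},{"dp": [0.004,0,0.1],"turn": 0.2},{"dp": [0.004,0,0.118],"turn": 0.2},{"dp": [0.004,0,0.118],"turn": 0.2}]'

```text
clock: 17.18
tcp_pos: [0.6417, 0.2648, 0.1879]
ee_rot: [-0.0, 0.769, 0.639, -0.001]
ft_force: [0.8, -0.5, 0.4]
opening: 0.0876
grip_force: 0.0
```

Request:
apply_moves --moves '[{"dp": [0,0,0],"turn": 0},{"dp": [0,0,0],"turn": 0},{"dp": [0,0,0],"turn": 0},{"dp": [0,0,0],"turn": 0},{"dp": [0,0,0],"turn": 0},{"dp": [0,0,0],"turn": 0},{"dp": [0,0,-0.05],"turn": 0},{"dp": [0,0,-0.08],"turn": 0}]' --hand 0 --force 55

```text
clock: 18.18
tcp_pos: [0.6415, 0.2665, 0.2701]
ee_rot: [0.0, 0.768, 0.64, 0.001]
ft_force: [0.4, 0.4, -1.3]
opening: 0.0396
grip_force: 55.0
```

Request:
apply_moves --moves '[{"dp": [-0.293,0.001,0],"turn": 85},{"dp": [-0.293,0.001,0],"turn": 85},{"dp": [-0.293,0.001,0],"turn": 85},{"dp": [-0.293,0.001,0],"turn": 85},{"dp": [-0.293,0.001,0],"turn": 85},{"dp": [-0.293,0.001,0],"turn": 85},{"dp": [-0.293,0.001,0],"turn": 85},{"dp": [-0.293,0.001,0],"turn": 85}]'

```text
clock: 19.18
tcp_pos: [0.5892, -0.0222, 0.2677]
ee_rot: [-0.0, 0.999, -0.05, -0.0]
ft_force: [-1.1, 0.1, -2.2]
opening: 0.0396
grip_force: 55.0
```

Request:
apply_moves --moves '[{"dp": [0,0,0.02],"turn": 3.4},{"dp": [0,0,0.03],"turn": 3.4},{"dp": [0,0,0.03],"turn": 3.4}]'

```text
clock: 19.55
tcp_pos: [0.589, -0.0218, 0.2368]
ee_rot: [-0.0, 0.997, -0.076, -0.001]
ft_force: [0.2, -0.4, -1.9]
opening: 0.0397
grip_force: 55.0
```

```bash
cat >> h.py <<'E'
F=np.array([.465,-.003]); N=np.array([np.cos(np.radians(-9)),np.sin(np.radians(-9))])
def stage(side,s=.084,z=.0735):
    """held log: grasp offset from end, and move to nominal stop; side 0: psi=-9, 1: psi=171"""
    im=eyes.capture("wrist"); e=edge(im); print("edge",e[0],e[1][:6],"end at",offs(e[0]-.5).round(4)); o=get_obs()
    print(toolmove([*(F+N*s),z],np.radians([-9,171][side])),o["grip_force"].round(1),o["opening"].round(4)); return im
E
python3 - <<'E'
from h import *
cv2.imwrite("pics/w10.png",stage(0)[:,:,::-1])
E
```

```text
edge 81 [ 0  0  0 43 53 54] end at 0.0793Traceback (most recent call last):
  File "<stdin>", line 2, in <module>
  File "h.py", line 69, in stage
    print(toolmove([*(F+N*s),z],np.radians([-9,171][side])),o["grip_force"].round(1),o["opening"].round(4)); return im
                                                            ^^^^^^^^^^^^^^^^^^^^^
AttributeError: 'float' object has no attribute 'round'
```

Request:
apply_moves --moves '[{"dp": [-0.015,0,0],"turn": 0.2},{"dp": [-0.022,0,0],"turn": 0.2},{"dp": [-0.029,0,0],"turn": 0.2},{"dp": [-0.034,0,0],"turn": 0.2},{"dp": [-0.038,0,0],"turn": 0.2},{"dp": [-0.041,0,0],"turn": 0.2},{"dp": [-0.043,0,0],"turn": 0.2},{"dp": [-0.043,0,0],"turn": 0.2}]'

```text
clock: 20.6
tcp_pos: [0.5484, -0.0156, 0.24]
ee_rot: [0.0, 0.997, -0.079, 0.004]
ft_force: [9.7, -2.0, -3.6]
opening: 0.0398
grip_force: 55.0
```

Request:
apply_moves --moves '[{"dp": [-0.0015,0,0],"turn": 0},{"dp": [-0.003,0,0],"turn": 0},{"dp": [-0.003,0,0],"turn": 0}]'

```text
clock: 20.98
tcp_pos: [0.5469, -0.0154, 0.2408]
ee_rot: [0.0, 0.997, -0.079, 0.008]
ft_force: [18.9, -2.4, -6.9]
opening: 0.0394
grip_force: 55.0
```

Hard stop at 19 N. I'll turn the log and press its other end.

Request:
apply_moves --moves '[{"dp": [0.03,0,0],"turn": 0},{"dp": [0.047,0,-0.02],"turn": -10},{"dp": [0.047,0,-0.04],"turn": -74},{"dp": [0.047,0,-0.04],"turn": -74},{"dp": [0.047,0,-0.04],"turn": -74},{"dp": [0.047,0,-0.04],"turn": -74},{"dp": [0.047,0,-0.04],"turn": -74},{"dp": [0.047,0,-0.04],"turn": -74}]'

```text
clock: 21.98
tcp_pos: [0.5903, -0.0222, 0.2787]
ee_rot: [0.0, 0.842, 0.54, 0.0]
ft_force: [0.1, 0.1, -1.7]
opening: 0.0397
grip_force: 55.0
```

Request:
apply_moves --moves '[{"dp": [0,0,0],"turn": -85},{"dp": [0,0,0],"turn": -85},{"dp": [0,0,0],"turn": -85},{"dp": [0,0,0],"turn": -85},{"dp": [0,0,0],"turn": -85},{"dp": [0,0,0],"turn": -85},{"dp": [0,0,0],"turn": -85},{"dp": [0,0,0],"turn": -85}]'

```text
clock: 22.98
tcp_pos: [0.5903, -0.0222, 0.2786]
ee_rot: [0.0, 0.256, 0.967, 0.0]
ft_force: [0.2, 0.6, -1.8]
opening: 0.0398
grip_force: 55.0
```

Request:
apply_moves --moves '[{"dp": [0,0,0.02],"turn": -10.5},{"dp": [0,0,0.04],"turn": -21},{"dp": [0,0,0.04],"turn": -21}]'

```text
clock: 23.35
tcp_pos: [0.5898, -0.0221, 0.2366]
ee_rot: [-0.002, 0.079, 0.997, 0.0]
ft_force: [-0.6, 0.7, -2.0]
opening: 0.0396
grip_force: 55.0
```

```bash
sed -i 's/o\["grip_force"\].round(1),o\["opening"\].round(4)/o["grip_force"]/' h.py
python3 - <<'E'
from h import *
cv2.imwrite("pics/w11.png",stage(1)[:,:,::-1])
E
```

```text
edge 81 [ 0  0  0 46 53 55] end at 0.0789
(array([ 0.0424, -0.0008,  0.0016]), np.float64(-0.22), array([ 0.5899, -0.0221,  0.075 ]), np.float64(170.78)) 54.99914467334747
```

Request:
apply_moves --moves '[{"dp": [0.016,-0.0005,0.001],"turn": 0},{"dp": [0.024,-0.0005,0.001],"turn": 0},{"dp": [0.03,-0.0005,0.001],"turn": 0},{"dp": [0.036,-0.0005,0.001],"turn": 0},{"dp": [0.04,-0.0005,0.001],"turn": 0},{"dp": [0.043,-0.0005,0.001],"turn": 0},{"dp": [0.045,-0.0005,0.001],"turn": 0},{"dp": [0.045,-0.0005,0.001],"turn": 0}]'

```text
clock: 24.4
tcp_pos: [0.5473, -0.0159, 0.2392]
ee_rot: [0.004, 0.079, 0.997, -0.0]
ft_force: [9.3, -1.5, -3.2]
opening: 0.0401
grip_force: 55.0
```

Request:
apply_moves --moves '[{"dp": [0.0015,0,0],"turn": 0},{"dp": [0.003,0,0],"turn": 0},{"dp": [0.003,0,0],"turn": 0}]'

```text
clock: 24.78
tcp_pos: [0.5458, -0.0157, 0.24]
ee_rot: [0.008, 0.079, 0.997, -0.0]
ft_force: [18.2, -1.6, -5.5]
opening: 0.04
grip_force: 55.0
```

Request:
apply_moves --moves '[{"dp": [-0.03,0,-0.01],"turn": 0},{"dp": [-0.05,0,-0.06],"turn": 0},{"dp": [-0.05,0,-0.06],"turn": 0}]'

```text
clock: 25.15
tcp_pos: [0.5939, -0.0233, 0.3027]
ee_rot: [0.005, 0.079, 0.997, -0.0]
ft_force: [0.5, -0.4, -1.4]
opening: 0.0398
grip_force: 55.0
```

Request:
apply_moves --moves '[{"dp": [0.017,-0.275,0],"turn": 85.2},{"dp": [0.017,-0.275,0],"turn": 85.2},{"dp": [0.017,-0.275,0],"turn": 85.2},{"dp": [0.017,-0.275,0],"turn": 85.2},{"dp": [0.017,-0.275,0],"turn": 85.2},{"dp": [0.017,-0.275,0],"turn": 85.2},{"dp": [0.017,-0.275,0],"turn": 85.2},{"dp": [0.017,-0.275,0],"turn": 85.2}]'

```text
clock: 26.15
tcp_pos: [0.5319, -0.2919, 0.2963]
ee_rot: [-0.001, 0.735, 0.678, -0.0]
ft_force: [0.3, 0.7, -1.8]
opening: 0.04
grip_force: 55.0
```

Request:
apply_moves --moves '[{"dp": [0,0,0.03],"turn": 2},{"dp": [0,0,0.03],"turn": 2},{"dp": [0,0,0.03],"turn": 2}]'

```text
clock: 26.52
tcp_pos: [0.5322, -0.2918, 0.2675]
ee_rot: [-0.0, 0.744, 0.668, -0.0]
ft_force: [-0.5, 0.0, -1.5]
opening: 0.0395
grip_force: 55.0
```

Run:
```python
from h import *
im=eyes.capture("wrist"); cv2.imwrite("pics/w12.png",im[:,:,::-1]); e=edge(im); print(e,offs(e[0]-.5))
p,y=slot(2); print(toolmove([*p,.0742],y))
```

```text
(np.int64(81), array([  0,   0,   0,   0,   0,   0, 113, 114, 115, 113], dtype=uint64)) 0.07861680404596655
(array([-0.0001, -0.001 ,  0.031 ]), np.float64(0.03), array([ 0.5325, -0.292 ,  0.1052]), np.float64(83.81))
```

Request:
apply_moves --moves '[{"dp": [0,-0.0007,0.02],"turn": 0},{"dp": [0,-0.0007,0.028],"turn": 0},{"dp": [0,-0.0007,0.031],"turn": 0},{"dp": [0,-0.0007,0.031],"turn": 0}]'

```text
clock: 27.08
tcp_pos: [0.5312, -0.2916, 0.2381]
ee_rot: [-0.0, 0.744, 0.668, -0.0]
ft_force: [-7.0, 3.5, 11.9]
opening: 0.0397
grip_force: 55.0
```

Request:
apply_moves --moves '[{"dp": [0,0,0],"turn": 0},{"dp": [0,0,0],"turn": 0},{"dp": [0,0,0],"turn": 0},{"dp": [0,0,-0.03],"turn": 0},{"dp": [0,0,-0.09],"turn": 0},{"dp": [0,0,-0.12],"turn": 0},{"dp": [0,0,-0.12],"turn": 0}]' --hand 68

```text
clock: 27.95
tcp_pos: [0.5319, -0.292, 0.3596]
ee_rot: [0.003, 0.744, 0.668, 0.001]
ft_force: [0.0, -0.9, 0.6]
opening: 0.0597
grip_force: 0.0
```

Run:
```python
from h import *
im=eyes.capture("wrist"); cv2.imwrite("pics/w13.png",im[:,:,::-1])
c=cam("wrist"); print(toolmove([.511,.262,.142],np.radians(91.5)))
t=eyes.capture("top"); cv2.imwrite("pics/top1.png",t[:,:,::-1])
ct=cam("top"); m=pine(t)
for n,s,g in [("b",(242,213),(.512,.265,1.6)),("c",(242,250),(.388,.267,1.75))]: print(n,fit(ct,comp(m,s),g))
```

```text
(array([ 0.5486, -0.081 ,  0.0512]), np.float64(-7.72), array([ 0.532 , -0.2921,  0.1938]), np.float64(83.78))
b (array([0.51131279, 0.26465063, 1.5867349 ]), np.float64(0.20294749174306745))
c (array([0.38807878, 0.2674038 , 1.74978204]), np.float64(0.14795460420496323))
```

View pics/w13.png

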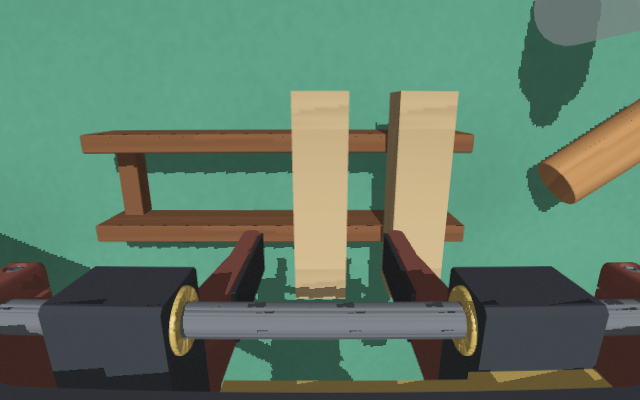

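Logs d and a lie parallel on the bearers, their far ends both at row 92, columns 292–349 and 390–457. Next is b.

Request:
apply_moves --moves '[{"dp": [0.4,-0.059,0],"turn": 0},{"dp": [0.4,-0.059,0],"turn": 0},{"dp": [0.4,-0.059,0],"turn": 0},{"dp": [0.4,-0.059,0],"turn": 0},{"dp": [0.4,-0.059,0],"turn": 0},{"dp": [0.4,-0.059,0],"turn": 0},{"dp": [0.4,-0.059,0],"turn": 0}]' --hand 100

```text
clock: 28.92
tcp_pos: [0.5155, 0.1151, 0.3532]
ee_rot: [-0.001, 0.743, 0.669, -0.002]
ft_force: [0.2, -0.7, -0.1]
opening: 0.0878
grip_force: 0.0
```

Request:
apply_moves --moves '[{"dp": [0.1485,-0.022,0.05],"turn": -7.7},{"dp": [0.1485,-0.022,0.05],"turn": -7.7},{"dp": [0.1485,-0.022,0.05],"turn": -7.7},{"dp": [0.1485,-0.022,0.05],"turn": -7.7}]'

```text
clock: 29.42
tcp_pos: [0.5095, 0.2639, 0.3018]
ee_rot: [-0.001, 0.697, 0.717, -0.003]
ft_force: [-0.2, -0.2, -1.1]
opening: 0.0878
grip_force: 0.0
```

Run:
```python
from h import *
r=near([.511,.264,1.6],"w14"); print(r); print(toolmove([*r[0][:2],.024],r[0][2]))
```

```text
(array([0.5089, 0.2635, 1.6275]), np.float64(0.035860644669603856), np.float32(8159.0))
(array([0.0016, 0.0003, 0.1162]), np.float64(-1.66), array([0.5092, 0.2622, 0.1402]), np.float64(91.59))
```

Request:
apply_moves --moves '[{"dp": [0.001,0,0.06],"turn": -1.7},{"dp": [0.001,0,0.1],"turn": -1.7},{"dp": [0.001,0,0.116],"turn": -1.7},{"dp": [0.001,0,0.116],"turn": -1.7}]'

```text
clock: 29.98
tcp_pos: [0.5106, 0.2622, 0.1897]
ee_rot: [-0.0, 0.688, 0.726, -0.001]
ft_force: [0.6, 0.1, -0.9]
opening: 0.0883
grip_force: 0.0
```

Request:
apply_moves --moves '[{"dp": [0,0,0],"turn": 0},{"dp": [0,0,0],"turn": 0},{"dp": [0,0,0],"turn": 0},{"dp": [0,0,0],"turn": 0},{"dp": [0,0,0],"turn": 0},{"dp": [0,0,0],"turn": 0},{"dp": [0,0,-0.05],"turn": 0},{"dp": [0,0,-0.08],"turn": 0}]' --hand 0 --force 55

```text
clock: 30.98
tcp_pos: [0.5106, 0.2632, 0.2717]
ee_rot: [0.0, 0.687, 0.726, 0.0]
ft_force: [-0.0, 0.8, -1.9]
opening: 0.0397
grip_force: 55.0
```

Request:
apply_moves --moves '[{"dp": [-0.29,0.063,0],"turn": 85},{"dp": [-0.29,0.063,0],"turn": 85},{"dp": [-0.29,0.063,0],"turn": 85},{"dp": [-0.29,0.063,0],"turn": 85},{"dp": [-0.29,0.063,0],"turn": 85},{"dp": [-0.29,0.063,0],"turn": 85},{"dp": [-0.29,0.063,0],"turn": 85},{"dp": [-0.29,0.063,0],"turn": 85}]'

```text
clock: 31.98
tcp_pos: [0.5894, -0.0232, 0.2692]
ee_rot: [-0.0, 0.998, 0.068, -0.001]
ft_force: [0.3, 0.3, -1.3]
opening: 0.0393
grip_force: 55.0
```

Request:
apply_moves --moves '[{"dp": [0,0,0.02],"turn": 10},{"dp": [0,0,0.03],"turn": 17.2},{"dp": [0,0,0.03],"turn": 17.2}]'

```text
clock: 32.35
tcp_pos: [0.589, -0.0229, 0.2382]
ee_rot: [0.0, 0.997, -0.078, -0.002]
ft_force: [0.8, 0.9, -3.1]
opening: 0.0396
grip_force: 55.0
```

Run:
```python
from h import *
cv2.imwrite("pics/w15.png",stage(0)[:,:,::-1])
```

```text
edge 82 [ 0  0  0 52 52 52] end at 0.079
(array([-0.0416, -0.0003,  0.0029]), np.float64(0.13), array([ 0.589 , -0.0228,  0.0763]), np.float64(-8.87)) 54.9931275844574
```

Request:
apply_moves --moves '[{"dp": [-0.015,0,0],"turn": 0.1},{"dp": [-0.022,0,0],"turn": 0.1},{"dp": [-0.029,0,0],"turn": 0.1},{"dp": [-0.034,0,0],"turn": 0.1},{"dp": [-0.038,0,0],"turn": 0.1},{"dp": [-0.041,0,0],"turn": 0.1},{"dp": [-0.043,0,0],"turn": 0.1},{"dp": [-0.043,0,0],"turn": 0.1}]'

```text
clock: 33.4
tcp_pos: [0.5485, -0.0165, 0.2417]
ee_rot: [0.0, 0.997, -0.079, 0.004]
ft_force: [9.6, -1.9, -4.1]
opening: 0.0396
grip_force: 55.0
```

Request:
apply_moves --moves '[{"dp": [-0.0015,0,0],"turn": 0},{"dp": [-0.003,0,0],"turn": 0},{"dp": [-0.003,0,0],"turn": 0}]'

```text
clock: 33.78
tcp_pos: [0.547, -0.0163, 0.2426]
ee_rot: [0.0, 0.997, -0.079, 0.008]
ft_force: [18.9, -3.3, -8.6]
opening: 0.0398
grip_force: 55.0
```

Request:
apply_moves --moves '[{"dp": [0.03,0,0],"turn": 0},{"dp": [0.047,0,-0.02],"turn": -10},{"dp": [0.047,0,-0.04],"turn": -74},{"dp": [0.047,0,-0.04],"turn": -74},{"dp": [0.047,0,-0.04],"turn": -74},{"dp": [0.047,0,-0.04],"turn": -74},{"dp": [0.047,0,-0.04],"turn": -74},{"dp": [0.047,0,-0.04],"turn": -74}]'

```text
clock: 34.78
tcp_pos: [0.5904, -0.0231, 0.2804]
ee_rot: [-0.0, 0.842, 0.539, -0.0]
ft_force: [0.5, -0.2, -2.7]
opening: 0.04
grip_force: 55.0
```

Request:
apply_moves --moves '[{"dp": [0,0,0],"turn": -85},{"dp": [0,0,0],"turn": -85},{"dp": [0,0,0],"turn": -85},{"dp": [0,0,0],"turn": -85},{"dp": [0,0,0],"turn": -85},{"dp": [0,0,0],"turn": -85},{"dp": [0,0,0],"turn": -85},{"dp": [0,0,0],"turn": -85}]'

```text
clock: 35.78
tcp_pos: [0.5904, -0.0231, 0.2804]
ee_rot: [-0.0, 0.257, 0.967, -0.0]
ft_force: [-0.5, -0.5, -2.0]
opening: 0.04
grip_force: 55.0
```

Request:
apply_moves --moves '[{"dp": [0,0,0.02],"turn": -10.5},{"dp": [0,0,0.04],"turn": -21},{"dp": [0,0,0.04],"turn": -21}]'

```text
clock: 36.15
tcp_pos: [0.5898, -0.023, 0.2383]
ee_rot: [-0.002, 0.08, 0.997, 0.0]
ft_force: [-0.7, 0.5, -2.0]
opening: 0.0392
grip_force: 55.0
```

Run:
```python
from h import *
cv2.imwrite("pics/w16.png",stage(1)[:,:,::-1])
```

```text
edge 82 [ 0  0  0 52 52 52] end at 0.0786
(array([0.0425, 0.    , 0.0033]), np.float64(-0.32), array([ 0.5899, -0.023 ,  0.0768]), np.float64(170.68)) 54.99249458312988
```

Request:
apply_moves --moves '[{"dp": [0.016,0,0.001],"turn": -0.3},{"dp": [0.024,0,0.001],"turn": -0.3},{"dp": [0.03,0,0.001],"turn": -0.3},{"dp": [0.036,0,0.001],"turn": -0.3},{"dp": [0.04,0,0.001],"turn": -0.3},{"dp": [0.043,0,0.001],"turn": -0.3},{"dp": [0.045,0,0.001],"turn": -0.3},{"dp": [0.045,0,0.001],"turn": -0.3}]'

```text
clock: 37.2
tcp_pos: [0.5473, -0.0162, 0.241]
ee_rot: [0.004, 0.078, 0.997, -0.0]
ft_force: [8.2, -1.1, -3.7]
opening: 0.0396
grip_force: 55.0
```

Request:
apply_moves --moves '[{"dp": [0.0015,0,0],"turn": 0},{"dp": [0.003,0,0],"turn": 0},{"dp": [0.003,0,0],"turn": 0}]'

```text
clock: 37.58
tcp_pos: [0.5458, -0.016, 0.2419]
ee_rot: [0.007, 0.078, 0.997, -0.0]
ft_force: [16.3, -3.2, -5.0]
opening: 0.0398
grip_force: 55.0
```

Run:
```python
from h import *
print(get_obs()["ft_force"])
```

```text
[16.33395898 -3.18463187 -4.98522699]
```

Request:
apply_moves --moves '[{"dp": [-0.03,0,-0.01],"turn": 0},{"dp": [-0.05,0,-0.07],"turn": 0},{"dp": [-0.05,0,-0.08],"turn": 0}]'

```text
clock: 37.95
tcp_pos: [0.5938, -0.0234, 0.3248]
ee_rot: [0.004, 0.077, 0.997, -0.0]
ft_force: [0.0, -0.4, -1.9]
opening: 0.0399
grip_force: 55.0
```

Request:
apply_moves --moves '[{"dp": [0,-0.06,0],"turn": 10},{"dp": [0.0935,-0.279,0],"turn": 85.2},{"dp": [0.0935,-0.279,0],"turn": 85.2},{"dp": [0.0935,-0.279,0],"turn": 85.2},{"dp": [0.0935,-0.279,0],"turn": 85.2},{"dp": [0.0935,-0.279,0],"turn": 85.2},{"dp": [0.0935,-0.279,0],"turn": 85.2},{"dp": [0.0935,-0.279,0],"turn": 85.2}]'

```text
clock: 38.95
tcp_pos: [0.4567, -0.2845, 0.3185]
ee_rot: [-0.001, 0.734, 0.679, -0.0]
ft_force: [0.3, 1.2, -2.5]
opening: 0.0397
grip_force: 55.0
```

Request:
apply_moves --moves '[{"dp": [0,0,0.04],"turn": 2},{"dp": [0,0,0.05],"turn": 2},{"dp": [0,0,0.05],"turn": 2}]'

```text
clock: 39.33
tcp_pos: [0.4569, -0.2843, 0.2683]
ee_rot: [-0.001, 0.743, 0.669, -0.0]
ft_force: [0.6, 0.0, -1.5]
opening: 0.0397
grip_force: 55.0
```

Run:
```python
from h import *
im=eyes.capture("wrist"); cv2.imwrite("pics/w17.png",im[:,:,::-1]); e=edge(im); print(e,offs(e[0]-.5))
p,y=slot(1); print(toolmove([*p,.0765],y))
```

```text
(np.int64(82), array([  0,   0,   0,   0,   0,   0, 110, 114, 112, 112], dtype=uint64)) 0.07823623581355339
(array([ 0.0005, -0.0003,  0.0302]), np.float64(0.23), array([ 0.4573, -0.2844,  0.1067]), np.float64(84.01))
```

Request:
apply_moves --moves '[{"dp": [0.001,0,0.02],"turn": 0.2},{"dp": [0.001,0,0.027],"turn": 0.2},{"dp": [0.001,0,0.029],"turn": 0.2},{"dp": [0.001,0,0.029],"turn": 0.2}]'

```text
clock: 39.88
tcp_pos: [0.4574, -0.2836, 0.2403]
ee_rot: [0.0, 0.744, 0.668, 0.0]
ft_force: [-0.2, 0.1, -1.6]
opening: 0.0396
grip_force: 55.0
```

Request:
apply_moves --moves '[{"dp": [0,0,0.001],"turn": 0},{"dp": [0,0,0.001],"turn": 0}]'

```text
clock: 40.12
tcp_pos: [0.4574, -0.2835, 0.2403]
ee_rot: [0.0, 0.744, 0.668, 0.0]
ft_force: [-4.1, 1.9, 5.6]
opening: 0.0396
grip_force: 55.0
```

Request:
apply_moves --moves '[{"dp": [0,0,0],"turn": 0},{"dp": [0,0,0],"turn": 0},{"dp": [0,0,0],"turn": 0},{"dp": [0,0,-0.03],"turn": 0},{"dp": [0,0,-0.09],"turn": 0},{"dp": [0,0,-0.12],"turn": 0},{"dp": [0,0,-0.12],"turn": 0}]' --hand 68

```text
clock: 41.0
tcp_pos: [0.4577, -0.2837, 0.3624]
ee_rot: [0.003, 0.744, 0.668, 0.001]
ft_force: [0.0, -0.5, -0.7]
opening: 0.0597
grip_force: 0.0
```

Run:
```python
from h import *
im=eyes.capture("wrist"); cv2.imwrite("pics/w18.png",im[:,:,::-1])
t=eyes.capture("top"); cv2.imwrite("pics/top2.png",t[:,:,::-1]); ct=cam("top")
r=fit(ct,comp(pine(t),(242,250)),(.388,.267,1.75))[0]; print(r,toolmove([.388,.264,.142],1.74))
```

```text
[0.38793829 0.26738189 1.72630819] (array([ 0.5367, -0.1281,  0.0535]), np.float64(-15.92), array([ 0.4573, -0.2835,  0.1951]), np.float64(83.78))
```

View pics/w18.png

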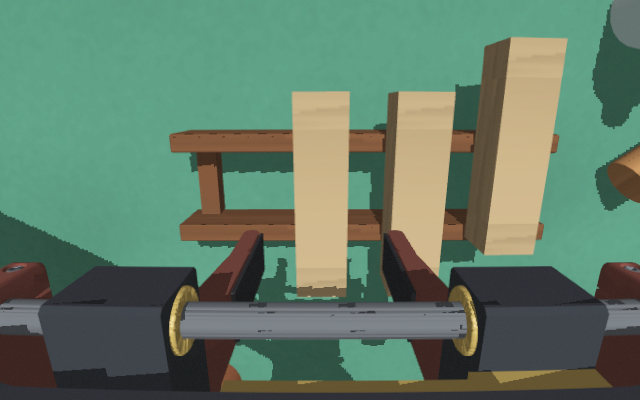

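The knock happened: d (columns 485–567) has slid about 40 mm towards +y and its end is now at row 39. I'll fix that first.

Run:
```python
from h import *
c=cam("wrist"); im=cv2.imread("pics/w18.png")[:,:,::-1].copy()
u=np.array([np.cos(RY),np.sin(RY)]); v=np.array([-u[1],u[0]])
p=unproj(c,[(514,38.5),(567,39.5),(486,253),(535,253.5),(292,91.5),(350,91.5),(397,91.5),(454,92)],.09)[:,:2]-RK
print((p@np.c_[u,v]).round(4))
q=RK+.1125*u+.035*v; print(toolmove([*q,.2],RY+np.pi/2))
```

```text
[[ 0.09    0.1148]
 [ 0.1266  0.1149]
 [ 0.089  -0.0393]
 [ 0.128  -0.04  ]
 [-0.0584  0.08  ]
 [-0.0188  0.0799]
 [ 0.0133  0.08  ]
 [ 0.0525  0.08  ]]
(array([ 0.0345,  0.1498, -0.005 ]), np.float64(0.0), array([ 0.4573, -0.2835,  0.1951]), np.float64(83.78))
```

Request:
apply_moves --moves '[{"dp": [0.0345,0.1455,0],"turn": 0},{"dp": [0.0345,0.1455,0],"turn": 0},{"dp": [0.0345,0.1455,0],"turn": 0},{"dp": [0.0345,0.1455,0],"turn": 0},{"dp": [0.0345,0.1455,0.06],"turn": 0},{"dp": [0.0345,0.1455,0.1],"turn": 0},{"dp": [0.0345,0.1455,0.12],"turn": 0},{"dp": [0.0345,0.1455,0.12],"turn": 0}]'

```text
clock: 42.1
tcp_pos: [0.6048, -0.2652, 0.2376]
ee_rot: [-0.002, 0.745, 0.667, -0.001]
ft_force: [-0.4, 0.5, 0.7]
opening: 0.0597
grip_force: 0.0
```

Request:
apply_moves --moves '[{"dp": [0,0,0],"turn": 0},{"dp": [0,0,0],"turn": 0},{"dp": [0,0,0],"turn": 0},{"dp": [0,0,0],"turn": 0},{"dp": [0,0,-0.015],"turn": 0},{"dp": [0,0,-0.02],"turn": 0},{"dp": [-0.03,0,-0.02],"turn": 0},{"dp": [-0.03,0,-0.02],"turn": 0}]' --hand 0 --force 40

```text
clock: 43.1
tcp_pos: [0.602, -0.2963, 0.2588]
ee_rot: [-0.0, 0.745, 0.667, -0.0]
ft_force: [-0.2, 0.1, -2.0]
opening: 0.0398
grip_force: 40.0
```

Run:
```python
from h import *
im=eyes.capture("wrist"); cv2.imwrite("pics/w19.png",im[:,:,::-1]); e=edge(im); o=offs(e[0]-.5); print(e,o,get_obs()["opening"])
p,y=slot(3,.08-o-.0007); print(toolmove([*p,.0742],y))
```

```text
(np.int64(75), array([  0,   0,   0,   0, 110, 110, 109, 110, 109, 130], dtype=uint64)) 0.08059380336481499 0.03996503183818055
(array([-0.0057,  0.0046,  0.0215]), np.float64(-0.07), array([ 0.602 , -0.2953,  0.0957]), np.float64(83.7))
```

Request:
apply_moves --moves '[{"dp": [-0.0055,0.004,0],"turn": 0},{"dp": [-0.0055,0.004,0.015],"turn": 0},{"dp": [-0.0055,0.004,0.019],"turn": 0},{"dp": [-0.0055,0.004,0.0195],"turn": 0},{"dp": [-0.0055,0.004,0.0195],"turn": 0}]'

```text
clock: 43.78
tcp_pos: [0.6061, -0.3003, 0.2417]
ee_rot: [0.001, 0.744, 0.668, 0.0]
ft_force: [-1.4, 1.4, 7.8]
opening: 0.0397
grip_force: 40.0
```

Request:
apply_moves --moves '[{"dp": [0,0,0],"turn": 0},{"dp": [0,0,0],"turn": 0},{"dp": [0,0,0],"turn": 0},{"dp": [0,0,-0.03],"turn": 0},{"dp": [0,0,-0.09],"turn": 0},{"dp": [0,0,-0.12],"turn": 0},{"dp": [0,0,-0.12],"turn": 0}]' --hand 68

```text
clock: 44.65
tcp_pos: [0.6061, -0.3008, 0.3635]
ee_rot: [0.003, 0.744, 0.668, 0.001]
ft_force: [-0.7, -0.1, -0.0]
opening: 0.0596
grip_force: 0.0
```

Run:
```python
from h import *
im=eyes.capture("wrist"); cv2.imwrite("pics/w20.png",im[:,:,::-1]); e=edge(im)
c=cam("wrist"); p=unproj(c,[(c[0][0,2],e[0]-.5)],.09)[0,:2]-RK; print(e,p@[-np.sin(RY),np.cos(RY)])
m=pine(im); print([np.flatnonzero(m[r])[[0,-1]] for r in (110,180)])
print(toolmove([.388,.264,.142],1.74), toolmove([.40,.1,.2],1.74))
```

```text
(np.int64(91), array([  0,   0,   0,   0,   0,   0,   0,   0, 105, 105], dtype=uint64)) 0.07934081080973863
[array([ 84, 594]), array([ 48, 526])]
(array([ 0.538 , -0.2783,  0.0545]), np.float64(-15.91), array([ 0.6063, -0.3009,  0.1974]), np.float64(83.79)) (array([ 0.3762, -0.2485, -0.0033]), np.float64(-15.91), array([ 0.6063, -0.3009,  0.1974]), np.float64(83.79))
```

Request:
apply_moves --moves '[{"dp": [0.4,-0.207,0],"turn": 0},{"dp": [0.4,-0.207,0],"turn": 0},{"dp": [0.4,-0.207,0],"turn": 0},{"dp": [0.4,-0.207,0],"turn": 0},{"dp": [0.4,-0.207,0],"turn": 0},{"dp": [0.4,-0.207,0],"turn": 0},{"dp": [0.4,-0.207,0],"turn": 0},{"dp": [0.4,-0.207,0],"turn": 0}]' --hand 100

```text
clock: 45.7
tcp_pos: [0.442, 0.122, 0.3573]
ee_rot: [-0.001, 0.743, 0.669, -0.001]
ft_force: [1.1, -0.5, -0.7]
opening: 0.0879
grip_force: 0.0
```

Request:
apply_moves --moves '[{"dp": [0.138,-0.071,0.053],"turn": -15.9},{"dp": [0.138,-0.071,0.053],"turn": -15.9},{"dp": [0.138,-0.071,0.053],"turn": -15.9},{"dp": [0.138,-0.071,0.053],"turn": -15.9}]'

```text
clock: 46.2
tcp_pos: [0.387, 0.2651, 0.3033]
ee_rot: [-0.001, 0.644, 0.765, -0.003]
ft_force: [-0.7, -0.5, 0.4]
opening: 0.0878
grip_force: 0.0
```

Run:
```python
from h import *
r=near([.388,.264,1.74],"w21"); print(r); print(toolmove([*r[0][:2],.024],r[0][2]))
```

```text
(array([0.3865, 0.2672, 1.7549]), np.float64(0.025519371427248676), np.float32(8249.0))
(array([0.0038, 0.0003, 0.1175]), np.float64(-0.78), array([0.3872, 0.2637, 0.1415]), np.float64(99.77))
```

Request:
apply_moves --moves '[{"dp": [0.003,0,0.06],"turn": -0.8},{"dp": [0.003,0,0.1],"turn": -0.8},{"dp": [0.003,0,0.1175],"turn": -0.8},{"dp": [0.003,0,0.1175],"turn": -0.8}]'

```text
clock: 46.75
tcp_pos: [0.3878, 0.2662, 0.1886]
ee_rot: [-0.0, 0.64, 0.768, -0.001]
ft_force: [0.1, 0.2, 0.7]
opening: 0.0877
grip_force: 0.0
```

Request:
apply_moves --moves '[{"dp": [0,0,0],"turn": 0},{"dp": [0,0,0],"turn": 0},{"dp": [0,0,0],"turn": 0},{"dp": [0,0,0],"turn": 0},{"dp": [0,0,0],"turn": 0},{"dp": [0,0,-0.05],"turn": 0},{"dp": [0,0,-0.11],"turn": 0},{"dp": [0,0,-0.14],"turn": 0}]' --hand 0 --force 55

```text
clock: 47.75
tcp_pos: [0.3874, 0.2673, 0.3326]
ee_rot: [0.001, 0.64, 0.769, 0.002]
ft_force: [1.1, 1.4, -2.8]
opening: 0.0397
grip_force: 55.0
```

Request:
apply_moves --moves '[{"dp": [-0.321,0.146,0],"turn": 85},{"dp": [-0.321,0.146,0],"turn": 85},{"dp": [-0.321,0.146,0],"turn": 85},{"dp": [-0.321,0.146,0],"turn": 85},{"dp": [-0.321,0.146,0],"turn": 85},{"dp": [-0.321,0.146,0],"turn": 85},{"dp": [-0.321,0.146,0],"turn": 85},{"dp": [-0.321,0.146,0],"turn": 85}]'

```text
clock: 48.75
tcp_pos: [0.5895, -0.0227, 0.328]
ee_rot: [-0.0, 0.991, 0.131, -0.001]
ft_force: [0.5, -0.2, -1.7]
opening: 0.0399
grip_force: 55.0
```

Request:
apply_moves --moves '[{"dp": [0,0,0.0],"turn": 10},{"dp": [0,0,0.03],"turn": 20},{"dp": [0,0,0.07],"turn": 24.5},{"dp": [0,0,0.088],"turn": 24.5},{"dp": [0,0,0.088],"turn": 24.5}]'

```text
clock: 49.38
tcp_pos: [0.5889, -0.0218, 0.2393]
ee_rot: [-0.0, 0.997, -0.078, -0.002]
ft_force: [-0.9, 0.7, -1.4]
opening: 0.0395
grip_force: 55.0
```

Run:
```python
from h import *
cv2.imwrite("pics/w22.png",stage(0)[:,:,::-1])
```

```text
edge 82 [ 0  0  0  0 53 53] end at 0.0791
(array([-0.0417,  0.0007,  0.0049]), np.float64(0.05), array([ 0.5892, -0.0219,  0.0783]), np.float64(-8.95)) 54.99779462814331
```

Request:
apply_moves --moves '[{"dp": [-0.015,0.0005,0.002],"turn": 0},{"dp": [-0.022,0.0005,0.002],"turn": 0},{"dp": [-0.029,0.0005,0.002],"turn": 0},{"dp": [-0.034,0.0005,0.002],"turn": 0},{"dp": [-0.038,0.0005,0.002],"turn": 0},{"dp": [-0.041,0.0005,0.002],"turn": 0},{"dp": [-0.043,0.0005,0.002],"turn": 0},{"dp": [-0.043,0.0005,0.002],"turn": 0}]'

```text
clock: 50.42
tcp_pos: [0.5483, -0.016, 0.2419]
ee_rot: [0.0, 0.997, -0.079, 0.005]
ft_force: [9.0, -1.3, -4.2]
opening: 0.0398
grip_force: 55.0
```

Request:
apply_moves --moves '[{"dp": [-0.0015,0,0],"turn": 0},{"dp": [-0.003,0,0],"turn": 0},{"dp": [-0.003,0,0],"turn": 0}]'

```text
clock: 50.8
tcp_pos: [0.5468, -0.0158, 0.2427]
ee_rot: [0.0, 0.997, -0.079, 0.008]
ft_force: [17.1, -3.4, -5.1]
opening: 0.0395
grip_force: 55.0
```

Run:
```python
from h import *
print(get_obs()["ft_force"])
```

```text
[17.08694629 -3.39327325 -5.12394145]
```

Request:
apply_moves --moves '[{"dp": [0.03,0,0],"turn": 0},{"dp": [0.047,0,-0.02],"turn": -10},{"dp": [0.047,0,-0.04],"turn": -74},{"dp": [0.047,0,-0.04],"turn": -74},{"dp": [0.047,0,-0.04],"turn": -74},{"dp": [0.047,0,-0.04],"turn": -74},{"dp": [0.047,0,-0.04],"turn": -74},{"dp": [0.047,0,-0.04],"turn": -74}]'

```text
clock: 51.8
tcp_pos: [0.5903, -0.0225, 0.2804]
ee_rot: [0.0, 0.842, 0.54, 0.001]
ft_force: [0.1, -0.6, -2.0]
opening: 0.0398
grip_force: 55.0
```

Request:
apply_moves --moves '[{"dp": [0,0,0],"turn": -85},{"dp": [0,0,0],"turn": -85},{"dp": [0,0,0],"turn": -85},{"dp": [0,0,0],"turn": -85},{"dp": [0,0,0],"turn": -85},{"dp": [0,0,0],"turn": -85},{"dp": [0,0,0],"turn": -85},{"dp": [0,0,0],"turn": -85}]'

```text
clock: 52.8
tcp_pos: [0.5903, -0.0225, 0.2804]
ee_rot: [0.001, 0.256, 0.967, 0.0]
ft_force: [-0.6, -0.3, -1.1]
opening: 0.0398
grip_force: 55.0
```

Request:
apply_moves --moves '[{"dp": [0,0,0.02],"turn": -10.5},{"dp": [0,0,0.04],"turn": -21},{"dp": [0,0,0.04],"turn": -21}]'

```text
clock: 53.18
tcp_pos: [0.5898, -0.0225, 0.2381]
ee_rot: [-0.001, 0.079, 0.997, 0.0]
ft_force: [-1.3, 0.7, -2.1]
opening: 0.0396
grip_force: 55.0
```

Run:
```python
from h import *
cv2.imwrite("pics/w23.png",stage(1)[:,:,::-1])
```

```text
edge 82 [ 0  0  0  0 53 53] end at 0.0786
(array([ 0.0426, -0.0004,  0.003 ]), np.float64(-0.23), array([ 0.59  , -0.0225,  0.0765]), np.float64(170.77)) 54.997363686561584
```

Request:
apply_moves --moves '[{"dp": [0.016,0,0.001],"turn": -0.2},{"dp": [0.024,0,0.001],"turn": -0.2},{"dp": [0.03,0,0.001],"turn": -0.2},{"dp": [0.036,0,0.001],"turn": -0.2},{"dp": [0.04,0,0.001],"turn": -0.2},{"dp": [0.043,0,0.001],"turn": -0.2},{"dp": [0.045,0,0.001],"turn": -0.2},{"dp": [0.045,0,0.001],"turn": -0.2}]'

```text
clock: 54.22
tcp_pos: [0.5472, -0.0158, 0.2402]
ee_rot: [0.004, 0.077, 0.997, -0.0]
ft_force: [9.8, -0.9, -2.6]
opening: 0.0396
grip_force: 55.0
```

Request:
apply_moves --moves '[{"dp": [0.0015,0,0],"turn": 0},{"dp": [0.003,0,0],"turn": 0},{"dp": [0.003,0,0],"turn": 0}]'

```text
clock: 54.6
tcp_pos: [0.5457, -0.0156, 0.2411]
ee_rot: [0.008, 0.078, 0.997, -0.0]
ft_force: [17.5, -2.0, -6.1]
opening: 0.0397
grip_force: 55.0
```

Run:
```python
from h import *
print(get_obs()["ft_force"])
```

```text
[17.53565781 -1.99306472 -6.0888578 ]
```

Request:
apply_moves --moves '[{"dp": [-0.03,0,-0.01],"turn": 0},{"dp": [-0.05,0,-0.07],"turn": 0},{"dp": [-0.05,0,-0.1],"turn": 0}]'

```text
clock: 54.98
tcp_pos: [0.5932, -0.023, 0.3417]
ee_rot: [0.002, 0.078, 0.997, -0.0]
ft_force: [-0.4, -0.9, -2.3]
opening: 0.0398
grip_force: 55.0
```

Request:
apply_moves --moves '[{"dp": [0,-0.06,0],"turn": 10},{"dp": [0.169,-0.282,0],"turn": 85.2},{"dp": [0.169,-0.282,0],"turn": 85.2},{"dp": [0.169,-0.282,0],"turn": 85.2},{"dp": [0.169,-0.282,0],"turn": 85.2},{"dp": [0.169,-0.282,0],"turn": 85.2},{"dp": [0.169,-0.282,0],"turn": 85.2},{"dp": [0.169,-0.282,0],"turn": 85.2}]'

```text
clock: 55.98
tcp_pos: [0.3814, -0.2759, 0.3388]
ee_rot: [0.0, 0.734, 0.679, 0.0]
ft_force: [0.1, 0.2, -2.2]
opening: 0.0397
grip_force: 55.0
```

Request:
apply_moves --moves '[{"dp": [0,0,0.04],"turn": 2},{"dp": [0,0,0.07],"turn": 2},{"dp": [0,0,0.07],"turn": 2}]'

```text
clock: 56.35
tcp_pos: [0.3813, -0.275, 0.2661]
ee_rot: [-0.002, 0.744, 0.669, -0.0]
ft_force: [-0.5, -0.8, -1.4]
opening: 0.0398
grip_force: 55.0
```

Run:
```python
from h import *
im=eyes.capture("wrist"); cv2.imwrite("pics/w24.png",im[:,:,::-1]); e=edge(im); print(e,offs(e[0]-.5))
p,y=slot(0,.0007); print(toolmove([*p,.0765],y))
```

```text
(np.int64(82), array([  0,   0,   0,   0,   0,   0, 111, 111, 111, 111], dtype=uint64)) 0.0783153603607074
(array([0.0001, 0.001 , 0.0286]), np.float64(0.17), array([ 0.3816, -0.2752,  0.1051]), np.float64(83.95))
```

Request:
apply_moves --moves '[{"dp": [0,0.001,0.018],"turn": 0.2},{"dp": [0,0.001,0.024],"turn": 0.2},{"dp": [0,0.001,0.027],"turn": 0.2},{"dp": [0,0.001,0.027],"turn": 0.2}]'

```text
clock: 56.9
tcp_pos: [0.383, -0.2756, 0.2413]
ee_rot: [-0.0, 0.744, 0.668, 0.0]
ft_force: [0.6, -0.3, -2.7]
opening: 0.0396
grip_force: 55.0
```

Request:
apply_moves --moves '[{"dp": [0,0,0.001],"turn": 0},{"dp": [0,0,0.0015],"turn": 0},{"dp": [0,0,0.0015],"turn": 0}]'

```text
clock: 57.28
tcp_pos: [0.383, -0.2756, 0.2401]
ee_rot: [0.0, 0.744, 0.668, 0.0]
ft_force: [-0.3, -0.6, -0.7]
opening: 0.0399
grip_force: 55.0
```

Request:
apply_moves --moves '[{"dp": [0,0,0],"turn": 0},{"dp": [0,0,0],"turn": 0},{"dp": [0,0,0],"turn": 0},{"dp": [0,0,-0.03],"turn": 0},{"dp": [0,0,-0.09],"turn": 0},{"dp": [0,0.06,-0.15],"turn": 0},{"dp": [0,0.11,-0.18],"turn": 0},{"dp": [0,0.11,-0.18],"turn": 0}]' --hand 68

```text
clock: 58.28
tcp_pos: [0.4945, -0.2875, 0.4218]
ee_rot: [0.002, 0.744, 0.668, 0.001]
ft_force: [-1.0, -0.2, -1.0]
opening: 0.0595
grip_force: 0.0
```

Run:
```python
from h import *
im=eyes.capture("wrist"); s=cv2.imwrite("pics/w25.png",im[:,:,::-1])
t=eyes.capture("top"); cv2.imwrite("pics/top3.png",t[:,:,::-1])
```

```text
(no output)
```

View pics/w25.png

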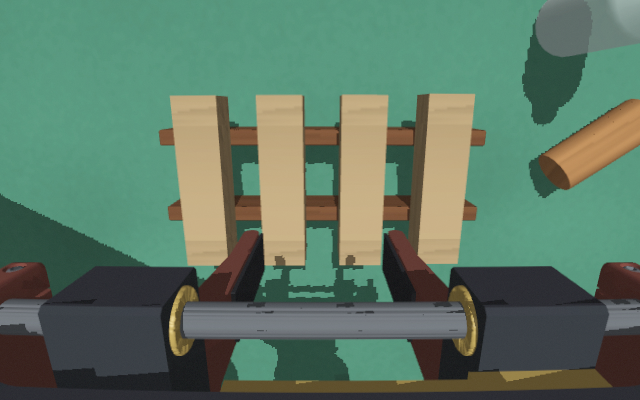

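```bash
python3 -c "
from h import *
print(env.hand_in())"
```

```text
the job is handed in; nothing more can be done
None
```

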